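# Set up the foot-waxing station

## Task

Get the pottery bench ready for waxing feet: take the grooved wooden roller out of the stand and lay it in the rack, and mount the cork roller in its place, both axle stubs seated in the cups and the tailstock slid fully home so that the roller is held between them. Turn every footed slab plate on the bench upside down, foot up and lying flat on the table; they are too wide to grasp across, so lever them up against the leaning backstop and lower them over. Leave the pots, jar, bowl, brushes and wooden rib where they are.

Things in the scene. Friction and masses are not known exactly. Their poses are not given: they have to be found in the camera images.
- plate_small: terracotta slab plate, grey-glazed top, 115 x 115 mm, 28 mm high, 0.32 kg: flat slab 10 mm thick (local z 18 to 28 mm) on a square foot ring 64 mm wide, 18 mm high; the rim overhangs it 25.5 mm all round. Origin: centre of the foot's underside; z out of the glazed top, x, y along the sides. Starts foot down; absent in some runs. Turned over, z points down, origin 28 mm up.
- plate_large: terracotta slab plate, grey-glazed top, 125 x 125 mm, 28 mm high, 0.32 kg: flat slab 10 mm thick (local z 18 to 28 mm) on a square foot ring 64 mm wide, 18 mm high; the rim overhangs it 30.5 mm all round. Origin: centre of the foot's underside; z out of the glazed top, x, y along the sides. Starts foot down; absent in some runs. Turned over, z points down, origin 28 mm up.
- backstop: fixed plywood board, 380 mm long, leaning back 12 degrees, 75 mm up the slope (top at 73 mm), 12 mm thick. Origin: middle of its front face's foot line, on the table; x along that line, -y out from the face to where the plates lie (robot's right); the face leans towards +y. A plate stood on edge, glazed top against it, stays there by itself, its upper 40 to 50 mm above the board.
- cork_roller: loose roller 200 mm long, 0.25 kg: plain cork drum 36 mm across, 136 mm long, at each end a hexagonal wooden flange 10 mm thick, 44 mm across flats, then a steel axle stub 11 mm across, 22 mm long. Origin: on its axis at mid-length; x along the axis (ends alike). Grip it across the drum. Starts in the rack, in the bay nearer the plates.
- wood_roller: loose roller, same sizes, 200 mm long, 0.25 kg: pale wooden drum 36 mm across, 136 mm long, at each end a hexagonal wooden flange 10 mm thick, 44 mm across flats, then a steel axle stub 11 mm across, 22 mm long. Origin: on its axis at mid-length; x along the axis (ends alike). Grip it across the drum. Dark ring grooves near the drum's ends. Starts mounted in the stand.
- rack: fixed low plywood rack, base 120 x 170 x 10 mm, at the robot's right, with two parallel bays for rollers 100 mm apart. Each bay: two V rests (90 degrees, 84 mm apart, 6 mm thick, tips about 15 mm either side of the axis) that carry a drum with its axis 45 mm above the table. Origin under its centre; x along the bays.
- bay_near (a point): middle of a roller's axis lying in the bay nearer the plates (rack y = +50 mm), 45 mm above the table; axes as the rack
- bay_far (a point): the same for the other bay (rack y = -50 mm), empty at the start; axes as the rack
- stand: fixed roller stand, base 360 x 75 x 12 mm. Origin: on the table under its axis, which is 62 mm up; x along the axis from the headstock (-x end) to the tailstock. Headstock cup: bore 18 mm, 10 mm deep, rim at x = -100, floor at x = -110 mm. Two V rests at x = -52 and +32 mm, 6 mm thick, tips about 15 mm either side of the axis, carry the drum exactly on the axis; it slides endwise on them.
- stand_home (a point): point on the stand's axis where the roller's middle comes when its stubs are fully home: x = -10 mm, 62 mm above the table; axes as the stand.
- tailstock (a joint): how far (m) the tailstock has slid from fully open (0) towards the headstock; range 0 to 0.060, starts at 0.047 to 0.049, shut on the wooden roller. Its cup (bore 18 mm, 10 mm deep, opening to -x) has its rim at stand x = 130 mm minus this value. With the roller fully home in both cups it reads 0.050. About 2 N of friction; stays where left; it pushes the roller along..
- tail_grip (a point): upper part of the tailstock's handle, an upright black post 16 mm across, 82 to 122 mm above the table, on the tailstock block (40 mm along x, 50 mm wide, top 82 mm). This point is 105 mm up, at stand x = 165 mm minus the tailstock reading. Axes as the stand.
- pot_small: small terracotta pot, 60 mm wide, 60 mm tall (bystander), origin under its centre
- pot_large: larger terracotta pot, 84 mm wide, 85 mm tall (bystander), origin under its centre
- glaze_jar: glass glaze jar with black lid, 68 mm wide, 90 mm tall (bystander), origin under its centre
- brush_a: dark-handled brush, about 200 mm long, lying on the table at the far right (bystander)
- brush_b: long dark-handled brush lying on the table near the robot (bystander)
- wood_rib: flat wooden rib 100 x 50 x 8 mm at the far left (bystander), origin under its centre
- water_bowl: white bowl 110 mm wide, 45 mm tall at the far side (bystander), origin under its centre
Mind the look-alikes: they are no part of the job. What is shaped like the cork_roller but purple is not meant.

How it is judged:
By the outcome, as a careful person would: the job done as asked, in the order asked, and still so for the second after the job is handed in, with the robot touching nothing.
Of plate_small, plate_large only 1 to 2 are there at a start; the rules pass over those that are not, and their reading is None.
At some moment in a run one of plate_small, plate_large may be knocked a few centimetres aside while the robot is not near it.
Once in a run the grip may slacken for a moment while it holds something.
It also fails if it takes over 210 s, if anything falls off the work surface, if the arm or the gripper's body presses on something with over 40 N, if the wrist force passes 120 N, or if a joint passes its speed limit or range.

## Robot

A 6-joint arm with a two-finger parallel gripper is mounted at the origin on the work surface. World frame = base frame: x ahead of the robot, y to its left, z up, the work surface at z = 0. Lengths are in m, angles in rad, forces in N, time in s.
With the tool pointing down it reaches from about 0.35 to 0.85 m from the base axis. Payload 8.1 kg.
Tool frame: the origin (TCP) lies between the finger pads; the fingertips stand ahead of it and the grasp point (between the pads) lies 3 mm ahead of it (tip_reach is the z of the fingertips in the tool frame, in m); z points along the fingers, x is the direction in which the jaws open and shut, and the axes are right-handed (so a half turn about z gives the same grasp; the last joint's range is limited). The gripper opens to 85 mm and grips with 20 to 120 N. Pads are 22 mm wide; open, the fingers measure 114 mm over their backs; the gripper's body (76 mm by 85 mm) begins 54 mm behind the grasp point. The pads swing forward as they close: fully open they stand 13 mm farther back than shut.
Start: joints at [1.044, 0.13, 1.488, -0, 1.523, -0.085], TCP at [0.257, 0.542, 0.253] pointing down, gripper open.
Joint ranges: [-2.96, 2.96], [-0.89, 2.26], [0.02, 2.5], [-1.34, 4.48], [0, 2.73], [-2.66, 2.66]. Speed limits (rad/s): [2.39, 2.39, 2.79, 3.14, 3.14, 3.14].

## Interface

Orientations are given as [roll, pitch, yaw] about the fixed x, y, z axes, in that order (R = Rz(yaw) Ry(pitch) Rx(roll)).
In Python, from rig import * gives the robot as it stands.
- The arm moves only by the tool jog_arm, never from a script. Its argument "motion" is one flat list of numbers, 6 for each row, row after row: the shift along the tool's x, y, z each as a share of 0.5 m, from -1 to 1, then the turn, a rotation vector about the tool's x, y, z each as a share of pi/4 rad, from -1 to 1. In form: [dx, dy, dz, wx, wy, wz, dx, dy, dz, wx, wy, wz, ...]. A call has 1 to 8 rows; each row shifts and turns the commanded pose from where the row before left it, along the tool's axes as they then stand; what a row does not reach is not made up. A row lasts 1/12 s, in which the tool goes at most 41.7 mm and 7.16 degrees, less where a joint would pass 70% of its speed; a pose out of reach is approached as far as the arm can. A call with a number of a shift or a turn outside -1 to 1 is refused whole. A call with a gripper value outside its range is refused whole. "claw" is the gripper command: -1 is shut, 1 is fully open, values between are in proportion, set as the call begins (left out, the last holds). The fingers move at their own pace and stop on an object; the grip force is fixed at half the most. Time passes only in rows, so rows that do not move let the fingers close. It gives the time, the measured TCP pose, the force and the opening at its end, in the units of the state.
- get_obs(): the state, without advancing time (a new reading comes with each control period).
- read_camera(name): name is "scene" or "side" or "wrist"; returns a dict with "image" (420x560x3 uint8, red, green, blue), "vertical_fov" (degrees; the focal length in pixels is half the picture's height over the tangent of half this angle, whatever the lens; pixels are square), "cx", "cy" (the principal point, pixels), "extrinsics" (4x4, takes a point from camera to world coordinates). Camera axes: x right, y down, z forward; pixel columns grow to the right and rows downward; lengths in m; the calibration is good to about 2 mm. A picture is of the moment at which its call begins. There is no depth.
- hand_in(): hands the job in, once; it reports no verdict.
Trained networks look in a picture, given as the dict that the camera call returned (one of the last four; its "shot" number tells which), for a name from the list of things; names that differ only in an ending like _2 or _b are one class to them, and where a whole thing is asked for, a point or a joint stands for the part that bears it (a point fixed in the world has none). Each returns a list of dicts, best first, with "conf" (0 to 1); they miss things now and then, are a little off and sometimes report something else, mostly with a low value. They report only what shows in the picture. A call takes as long as a camera call. They do not tell look-alikes from the thing itself.
- find_in(picture, target): "bbox" ([left, top, right, bottom] in pixels, round what is visible of it).
- trace(picture, target): "mask" (420x560 bool, what is visible of it) and "bbox" ([left, top, right, bottom] in pixels, round what is visible of it).
- pinpoint(picture, target): "pixel" ([column, row] in pixels: a listed point, or the origin of a listed thing).
The state is a dict: "t": time; "q": joint angles; "joint_vel": joint speeds; "joint_torque": joint torques, N m; "ee_pos": TCP position; "orientation": TCP orientation; "contact_force": force on the tool from outside, world axes, zero at the start; "torque": the same for the moment, N m; "width": finger opening in m.
Only numpy, scipy, OpenCV 4.12 (cv2) and the standard library are available. Lean on these libraries where they do the work, as an engineer would, in place of code of your own. Each camera call takes 0.05 s, during which the arm holds its last target. There are 200 camera calls.

## Working session

There is one attempt and no reset: what is moved stays moved. The work goes in short steps, Python scripts to look and compute and a tool call to move; the robot and the scene stay as the last step left them, time stands still between calls to the robot, and variables do not carry over. Pictures are saved under pics/ and viewed, about 12 in all and at most 16, crops included, and the job is handed in when it is done.

Besides the shell and the picture viewer there is one more tool, called by a JSON object that holds its "api" and its "payload". jog_arm: Moves the arm, as the interface text tells. Its arguments: {"type":"object","properties":{"motion":{"type":"array","items":{"type":"number"}},"claw":{"type":"number"}},"required":["motion"]}

```bash
ls; mkdir -p pics
cat > h.py <<'E'
from rig import *
import numpy as np, cv2
from scipy.spatial.transform import Rotation as R
def K(p):
    f=p["image"].shape[0]/2/np.tan(np.radians(p["vertical_fov"])/2); return f,p["cx"],p["cy"]
def ray(p,px):
    f,cx,cy=K(p); E=np.array(p["extrinsics"]); d=E[:3,:3]@np.array([(px[0]-cx)/f,(px[1]-cy)/f,1]); return E[:3,3],d
def onz(p,px,z):
    o,d=ray(p,px); return o+d*(z-o[2])/d[2]
def proj(p,X):
    f,cx,cy=K(p); E=np.array(p["extrinsics"]); c=(np.atleast_2d(X)-E[:3,3])@E[:3,:3]; return np.c_[f*c[:,0]/c[:,2]+cx,f*c[:,1]/c[:,2]+cy]
def save(p,n,crop=None,s=1):
    im=p["image"][:,:,::-1]
    if crop: im=im[crop[1]:crop[3],crop[0]:crop[2]]
    cv2.imwrite("pics/"+n+".png",cv2.resize(im,None,fx=s,fy=s,interpolation=cv2.INTER_CUBIC))
E
python3 - <<'E'
from h import *
np.set_printoptions(precision=4,suppress=True)
o=get_obs(); print({k:np.round(v,3) for k,v in o.items()})
Z=dict(bay_near=.045,bay_far=.045,stand_home=.062,tail_grip=.105,cork_roller=.045,wood_roller=.062,pot_small=0,pot_large=0,glaze_jar=0,water_bowl=0,wood_rib=0,backstop=0,plate_small=0,plate_large=0,rack=0,stand=0)
for n in["scene","side"]:
    p=read_camera(n); save(p,n+"0",s=1.42); print(n,p["extrinsics"],p["vertical_fov"],p["cx"],p["cy"])
    for k,z in Z.items():
        for r in pinpoint(p,k)[:2]: print(k,round(r["conf"],2),np.round(r["pixel"],1),onz(p,r["pixel"],z))
E
```

```text
pics
{'t': np.float64(0.0), 'q': array([ 1.044,  0.131,  1.489, -0.   ,  1.523, -0.085]), 'joint_vel': array([-0.   ,  0.   ,  0.001, -0.   ,  0.001, -0.   ]), 'joint_torque': array([  0.001, -56.939, -50.056,  -0.   ,   0.014,   0.   ]), 'ee_pos': array([0.256, 0.542, 0.252]), 'orientation': array([-3.141,  0.002,  1.129]), 'contact_force': array([-0.221, -0.427, -0.31 ]), 'torque': array([-0.042, -0.011,  0.036]), 'width': np.float64(0.086)}
scene [[ 0.4134  0.7119 -0.5677  1.2113]
 [ 0.9105 -0.3197  0.2622 -0.3773]
 [ 0.0052 -0.6253 -0.7803  1.0585]
 [ 0.      0.      0.      1.    ]] 52.595964961130946 281.4770066569175 208.76641418262918
bay_far 0.55 [154.3 260.6] [ 0.4972 -0.4355  0.045 ]
stand_home 0.93 [374.7 175.6] [0.4846 0.287  0.062 ]
stand_home 0.4 [314.6 231.2] [0.6009 0.0104 0.062 ]
tail_grip 0.79 [407.1 194. ] [0.619  0.3059 0.105 ]
cork_roller 0.73 [162.7 175.1] [ 0.1875 -0.3316  0.045 ]
cork_roller 0.7 [186.5 241.5] [ 0.4719 -0.3357  0.045 ]
wood_roller 0.67 [376.8 176.9] [0.4923 0.2901 0.062 ]
pot_small 0.65 [183.7 319.9] [ 0.6774 -0.4119  0.    ]
pot_large 0.88 [3
[... 1301 characters left out ...]
  ]
pot_large 0.87 [309.5 132.1] [0.7997 0.1363 0.    ]
pot_large 0.62 [392.5 188.1] [ 0.7906 -0.1901  0.    ]
glaze_jar 0.8 [391.6 186.2] [ 0.7947 -0.1839  0.    ]
glaze_jar 0.73 [409.7 219. ] [ 0.7326 -0.2894  0.    ]
water_bowl 0.93 [355.5 158.5] [ 0.8096 -0.0409  0.    ]
water_bowl 0.44 [277.4 224.2] [ 0.4724 -0.0575  0.    ]
wood_rib 0.54 [274.2 117.2] [0.7722 0.2663 0.    ]
backstop 0.21 [366.7 279.4] [ 0.5064 -0.327   0.    ]
plate_small 0.9 [278.2 222.2] [ 0.4785 -0.0542  0.    ]
plate_small 0.75 [366.2 279.4] [ 0.5055 -0.3261  0.    ]
plate_large 0.7 [200.6 136.8] [0.5442 0.3563 0.    ]
rack 0.62 [389.3 299.9] [ 0.5002 -0.3982  0.    ]
stand 0.82 [206.7 154.5] [0.5076 0.2804 0.    ]
```

View pics/scene0.png

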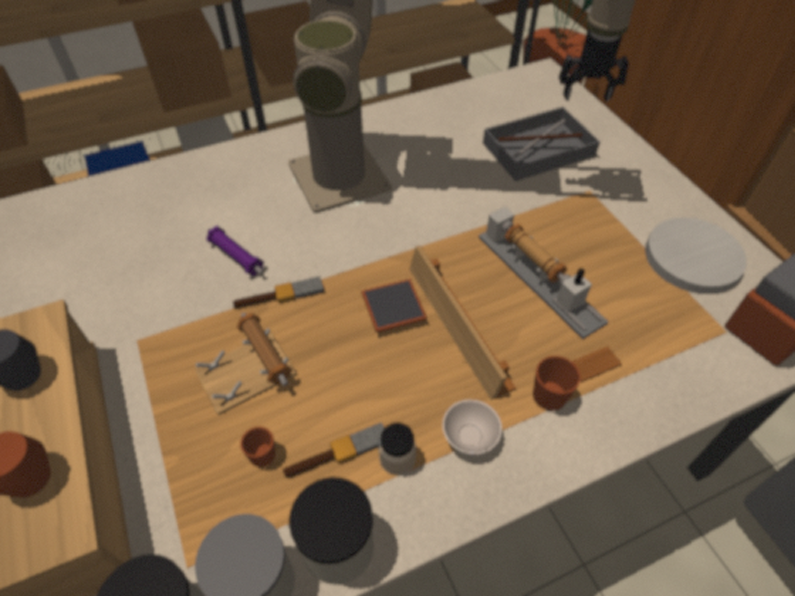

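View pics/side0.png

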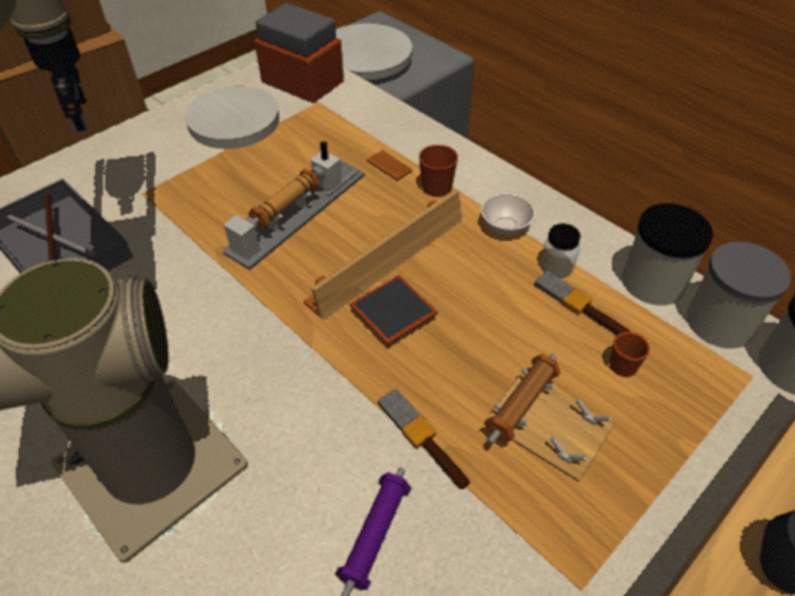

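{"api": "jog_arm", "payload": {"motion": [-0.035,0.073,-0.0125,0,0,0,-0.035,0.073,-0.0125,0,0,0,-0.035,0.073,-0.0125,0,0,0,-0.035,0.073,-0.0125,0,0,0,-0.035,0.073,-0.0125,0,0,0,-0.035,0.073,-0.0125,0,0,0,-0.035,0.073,-0.0125,0,0,0,-0.035,0.073,-0.0125,0,0,0]}}

```text
t: 2.37
ee_pos: [0.4615, 0.2893, 0.3039]
orientation: [3.141, -0.001, 1.129]
contact_force: [0.5, 0.8, -0.0]
width: 0.0855
```

{"api": "jog_arm", "payload": {"motion": [0,0,0,0,0,-0.157,0,0,0,0,0,-0.157,0,0,0,0,0,-0.157,0,0,0,0,0,-0.157,0,0,0,0,0,-0.157,0,0,0,0,0,0,0,0,0,0,0,0]}}

```text
t: 2.95
ee_pos: [0.4606, 0.291, 0.3033]
orientation: [3.142, -0.0, 1.742]
contact_force: [0.4, 0.3, -0.1]
width: 0.0853
```

Run:
```python
from h import *
np.set_printoptions(precision=4,suppress=True)
o=get_obs(); print(o["t"],o["q"],o["ee_pos"],o["orientation"],globals().get("tip_reach"))
T=np.eye(4);T[:3,:3]=R.from_euler("xyz",o["orientation"]).as_matrix();T[:3,3]=o["ee_pos"]
p=read_camera("wrist"); save(p,"w1",s=1.42); print(np.linalg.inv(T)@p["extrinsics"],p["vertical_fov"])
P={n:read_camera(n) for n in("scene","side")}; P["wrist"]=p
import pickle; pickle.dump(P,open("P1.pkl","wb"))
for k,z in dict(stand_home=.062,tail_grip=.105,wood_roller=.062,stand=0).items():
    for n,q in P.items():
        r=pinpoint(q,k)
        if r: print(n,k,round(r[0]["conf"],2),np.round(r[0]["pixel"],1),onz(q,r[0]["pixel"],z))
```

```text
2.95 [ 0.4693 -0.035   1.5683 -0.      1.6082 -1.2723] [0.4606 0.291  0.3033] [ 3.1415 -0.      1.7416] 0.022
[[ 1.      0.0008  0.0018 -0.0005]
 [-0.0013  0.9546  0.2978 -0.0764]
 [-0.0014 -0.2978  0.9546 -0.1202]
 [ 0.      0.      0.      1.    ]] 63.38236626181288
scene stand_home 0.72 [376.8 179.7] [0.5026 0.2835 0.062 ]
side stand_home 0.97 [200.3 136.9] [0.5044 0.2939 0.062 ]
scene tail_grip 0.78 [405.6 190.8] [0.6067 0.3092 0.105 ]
side tail_grip 0.66 [228.4 104.4] [0.6266 0.3076 0.105 ]
wrist tail_grip 0.88 [269.6 328.6] [0.6203 0.3084 0.105 ]
scene wood_roller 0.71 [375.7 179.1] [0.499  0.2817 0.062 ]
side wood_roller 0.69 [201.9 136.7] [0.5082 0.2914 0.062 ]
wrist wood_roller 0.9 [270.8 205. ] [0.4928 0.2876 0.062 ]
scene stand 0.59 [377.4 189.6] [0.4973 0.3023 0.    ]
side stand 0.69 [205.9 154.4] [0.5062 0.2824 0.    ]
```

View pics/w1.png

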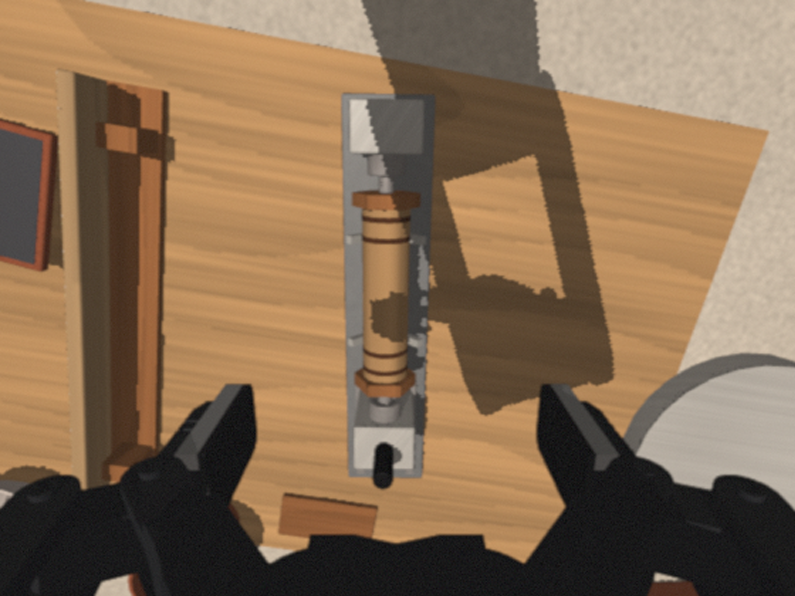

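Run:
```python
from h import *
import pickle; P=pickle.load(open("P1.pkl","rb")); p=P["wrist"]
np.set_printoptions(precision=4,suppress=True)
g=lambda u,v,z: onz(p,(u/1.42,v/1.42),z)
c=np.array([g(342,94,.012),g(433,95,.012),g(348,475,.012),g(422,475,.012)])
print("base",c[:,:2],c.mean(0)); d=(c[2]+c[3]-c[0]-c[1])/2; print("len",np.linalg.norm(d),"yaw",np.arctan2(d[1],d[0]), "wid",np.linalg.norm(c[1]-c[0]),np.linalg.norm(c[3]-c[2]))
e=np.array([g(386.5,240,.062),g(385.5,350,.062)]); d=e[1]-e[0]; print("axis",e,np.arctan2(d[1],d[0]))
print("flange outer",g(387,192,.075),g(385,393,.075))
# backstop: foot front line ~, top edge back/front
print("board top front",g(58,72,.073),g(78,478,.073))
for n in("scene","side","wrist"):
    m=trace(P[n],"backstop"); print(n,[(round(x["conf"],2),np.round(x["bbox"])) for x in m[:2]])
    for k in("plate_small","plate_large"):
        m=trace(P[n],k)
        if m: 
            cs=cv2.minAreaRect(np.argwhere(m[0]["mask"])[:,::-1].astype(np.float32)); hull=cv2.convexHull(np.argwhere(m[0]["mask"])[:,::-1].astype(np.int32)); ap=cv2.approxPolyDP(hull,8,True)[:,0]
            print(n,k,round(m[0]["conf"],2),ap.tolist())
```

```text
base [[0.3534 0.2293]
 [0.3418 0.3002]
 [0.7046 0.2845]
 [0.6919 0.358 ]] [0.5229 0.293  0.012 ]
len 0.35521223104404237 yaw 0.15972835487768414 wid 0.0717951090319768 0.07459240157776692
axis [[0.4528 0.2825 0.062 ]
 [0.5418 0.2966 0.062 ]] 0.15723380617949861
flange outer [0.4164 0.277  0.075 ] [0.5733 0.3017 0.075 ]
board top front [0.377  0.0491 0.073 ] [0.6998 0.0552 0.073 ]
scene [(0.62, array([291., 171., 363., 280.]))]
scene plate_small 0.69 [[300, 224], [265, 233], [255, 204], [289, 197]]
scene plate_large 0.54 [[200, 270], [167, 231], [171, 220], [204, 258]]
side [(0.5, array([379., 192., 440., 231.])), (0.32, array([347., 258., 434., 342.]))]
side plate_small 0.97 [[306, 221], [273, 242], [247, 213], [281, 194]]
wrist [(0.87, array([ 39.,  46., 120., 345.]))]
wrist plate_small 0.87 [[0, 84], [41, 99], [31, 190], [0, 183]]
wrist plate_large 0.2 [[298, 65], [297, 334], [268, 344], [245, 334], [240, 69]]
```

{"api": "jog_arm", "payload": {"motion": [-0.005,0.0802,0,0,0,0.0166,-0.005,0.0802,0,0,0,0,-0.005,0.0802,0,0,0,0,-0.005,0.0802,0,0,0,0,0,0,0.076,0,0,0,0,0,0.076,0,0,0,0,0,0.076,0,0,0,0,0,0,0,0,0]}}

```text
t: 4.82
ee_pos: [0.616, 0.3054, 0.1779]
orientation: [-3.126, 0.004, 1.732]
contact_force: [-1.9, -1.0, -3.0]
width: 0.0856
```

Run:
```python
from h import *
np.set_printoptions(precision=4,suppress=True)
o=get_obs(); print(o["q"],o["ee_pos"],o["orientation"])
for n in("scene","side","wrist"):
    p=read_camera(n)
    if n=="wrist": save(p,"w2")
    for r in pinpoint(p,"tail_grip")[:1]: print(n,round(r["conf"],2),np.round(r["pixel"]),onz(p,r["pixel"],.105))
```

```text
[ 0.3858  0.4207  1.2829  0.      1.4539 -1.3464] [0.616  0.3054 0.1779] [-3.1261  0.0035  1.7322]
scene 0.87 [404. 193.] [0.6131 0.3004 0.105 ]
side 0.67 [229. 105.] [0.6256 0.3033 0.105 ]
wrist 0.91 [279. 222.] [0.6189 0.3077 0.105 ]
```

{"api": "jog_arm", "payload": {"motion": [0,0.004,0.04,0,0,0,0,0,0.04,0,0,0,0,0,0,0,0,0,0,0,0,0,0,0,0,0,0,0,0,0,0,0,0,0,0,0]}}

```text
t: 5.62
ee_pos: [0.6236, 0.3083, 0.1521]
orientation: [3.138, -0.001, 1.733]
contact_force: [-0.6, -0.5, -0.3]
width: 0.0855
```

{"api": "jog_arm", "payload": {"motion": [0,-0.006,0.04,0,0,0,0,0,0.04,0,0,0,0,0,0,0,0,0,0,0,0,0,0,0,0,0,0,0,0,0]}}

```text
t: 6.03
ee_pos: [0.6203, 0.3076, 0.1112]
orientation: [3.14, -0.0, 1.733]
contact_force: [0.1, -0.3, -0.4]
width: 0.0857
```

{"api": "jog_arm", "payload": {"motion": [0,0,0,0,0,0,0,0,0,0,0,0,0,0,0,0,0,0,0,0,0,0,0,0,0,0,0,0,0,0,0,0,0,0,0,0,0,0,0,0,0,0,0,0,0,0,0,0], "claw": -1}}

```text
t: 6.7
ee_pos: [0.6195, 0.3078, 0.1097]
orientation: [3.141, -0.001, 1.733]
contact_force: [-2.0, 1.8, 1.7]
width: 0.0143
```

{"api": "jog_arm", "payload": {"motion": [0,0.0156,0,0,0,0,0,0.0156,0,0,0,0,0,0.0156,0,0,0,0,0,0.0156,0,0,0,0,0,0.0156,0,0,0,0,0,0.0156,0,0,0,0,0,0,0,0,0,0,0,0,0,0,0,0]}}

```text
t: 7.37
ee_pos: [0.6664, 0.3153, 0.1097]
orientation: [3.14, -0.001, 1.733]
contact_force: [1.7, 3.0, 2.5]
width: 0.0142
```

{"api": "jog_arm", "payload": {"motion": [0,0,0,0,0,0,0,0,0,0,0,0,0,0,0,0,0,0,0,0,0,0,0,0,0,0,-0.06,0,0,0,0,0,-0.06,0,0,0,0,0,0,0,0,0], "claw": 1}}

```text
t: 7.95
ee_pos: [0.6686, 0.3158, 0.1773]
orientation: [3.132, -0.002, 1.732]
contact_force: [1.1, 0.9, 1.8]
width: 0.0852
```

{"api": "jog_arm", "payload": {"motion": [0,-0.068,0,0,0,0,0,-0.068,0,0,0,0,0,-0.068,0,0,0,0,0,-0.068,0,0,0,0,0.004,-0.068,0,0,0,0,0,0,0,0,0,0,0,0,0,0,0,0,0,0,0,0,0,0]}}

```text
t: 8.62
ee_pos: [0.4981, 0.2896, 0.1701]
orientation: [3.14, -0.0, 1.733]
contact_force: [0.1, -0.0, 0.7]
width: 0.0855
```

Run:
```python
from h import *
np.set_printoptions(precision=4,suppress=True)
o=get_obs(); print(o["q"],o["ee_pos"],o["orientation"])
for n in("scene","side","wrist"):
    p=read_camera(n)
    if n=="wrist": save(p,"w3",s=1.42)
    for k,z in(("tail_grip",.105),("wood_roller",.062)):
      for r in pinpoint(p,k)[:1]: print(n,k,round(r["conf"],2),np.round(r["pixel"]),onz(p,r["pixel"],z))
```

```text
[ 0.4378  0.1184  1.6551 -0.0003  1.3662 -1.2949] [0.4981 0.2896 0.1701] [ 3.1397 -0.0003  1.7327]
scene tail_grip 0.95 [419. 201.] [0.6564 0.3205 0.105 ]
scene wood_roller 0.74 [378. 179.] [0.5014 0.288  0.062 ]
side tail_grip 0.57 [238.  94.] [0.68   0.3283 0.105 ]
side wood_roller 0.58 [202. 139.] [0.502  0.2816 0.062 ]
wrist wood_roller 0.72 [278. 212.] [0.4946 0.2884 0.062 ]
```

View pics/w3.png

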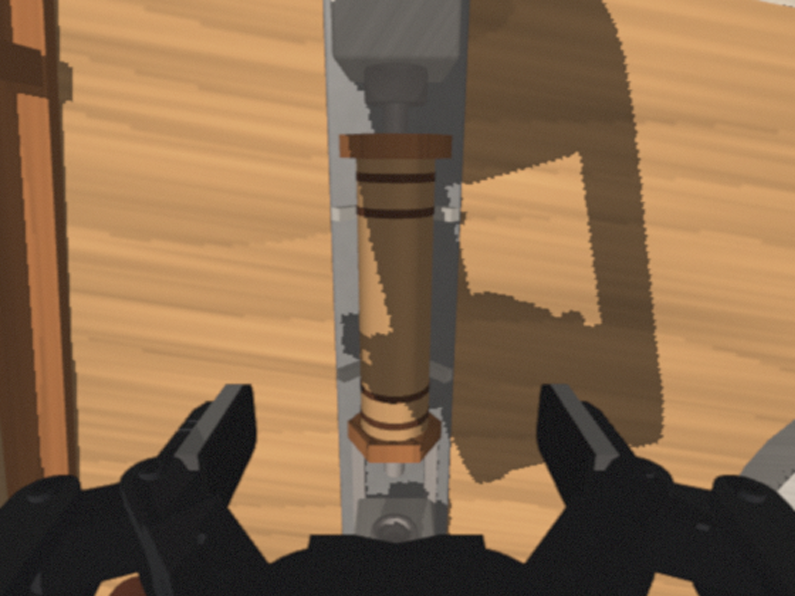

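{"api": "jog_arm", "payload": {"motion": [0,-0.005,0.07,0,0,0,0,0,0.07,0,0,0,0,0,0.07,0,0,0,0,0,0,0,0,0,0,0,0,0,0,0,0,0,0,0,0,0]}}

```text
t: 9.57
ee_pos: [0.4961, 0.2895, 0.0661]
orientation: [3.14, -0.0, 1.733]
contact_force: [0.7, 1.1, 0.6]
width: 0.0852
```

{"api": "jog_arm", "payload": {"motion": [0,0,0,0,0,0,0,0,0,0,0,0,0,0,0,0,0,0,0,0,0,0,0,0,0,0,0,0,0,0,0,0,0,0,0,0,0,0,0,0,0,0], "claw": -1}}

```text
t: 10.15
ee_pos: [0.4962, 0.2885, 0.0659]
orientation: [3.14, 0.001, 1.732]
contact_force: [-1.6, -6.3, 7.5]
width: 0.0343
```

{"api": "jog_arm", "payload": {"motion": [0,0.01,0,0,0,0,0,0.01,0,0,0,0,0,0.01,0,0,0,0,0,0.01,0,0,0,0,0,0,0,0,0,0,0,0,-0.02,0,0,0,0,0,-0.02,0,0,0,0,0,0,0,0,0]}}

```text
t: 10.82
ee_pos: [0.5162, 0.2931, 0.0872]
orientation: [3.138, -0.001, 1.733]
contact_force: [-0.2, 0.7, -1.4]
width: 0.0345
```

{"api": "jog_arm", "payload": {"motion": [0,0,-0.07,0,0,0,0,0,-0.07,0,0,0,0,0,-0.07,0,0,0,0,0,-0.07,0,0,0,0,0,-0.07,0,0,0,0,0,-0.07,0,0,0,0,0,0,0,0,0]}}

```text
t: 11.4
ee_pos: [0.5176, 0.2938, 0.3042]
orientation: [3.128, -0.004, 1.733]
contact_force: [1.1, 0.6, -0.1]
width: 0.0345
```

{"api": "jog_arm", "payload": {"motion": [-0.079,-0.021,0,0,0,0,-0.079,-0.021,0,0,0,0,-0.079,-0.021,0,0,0,0,-0.079,-0.021,0,0,0,0,-0.079,-0.021,0,0,0,0,-0.079,-0.021,0,0,0,0,-0.079,-0.021,0,0,0,0,-0.079,-0.021,0,0,0,0]}}

```text
t: 12.07
ee_pos: [0.4822, -0.0347, 0.2944]
orientation: [3.141, 0.0, 1.733]
contact_force: [0.6, -0.5, -1.5]
width: 0.0341
```

{"api": "jog_arm", "payload": {"motion": [-0.079,-0.021,0,0,0,0,-0.079,-0.021,0,0,0,0,-0.079,-0.021,0,0,0,0,-0.079,-0.021,0,0,0,0,-0.079,-0.021,0,0,0,0,-0.079,-0.021,0,0,0,0,-0.079,-0.021,0,0,0,0,-0.079,-0.021,0,0,0,0]}}

```text
t: 12.73
ee_pos: [0.4503, -0.3604, 0.2943]
orientation: [3.141, 0.0, 1.733]
contact_force: [0.3, 0.2, -2.3]
width: 0.0341
```

{"api": "jog_arm", "payload": {"motion": [0,0,0,0,0,0,0,0,0,0,0,0,0,0,0,0,0,0,0,0,0,0,0,0]}}

```text
t: 13.07
ee_pos: [0.4511, -0.3576, 0.2943]
orientation: [3.141, -0.0, 1.733]
contact_force: [0.0, 0.6, -3.0]
width: 0.0346
```

Run:
```python
from h import *
np.set_printoptions(precision=4,suppress=True)
o=get_obs(); print(o["q"],o["ee_pos"],o["orientation"],o["width"])
import pickle; P={n:read_camera(n) for n in("scene","side","wrist")}; pickle.dump(P,open("P2.pkl","wb")); save(P["wrist"],"w4",s=1.42)
for n,p in P.items():
    for k,z in(("bay_near",.045),("bay_far",.045),("cork_roller",.045),("rack",0)):
      for r in pinpoint(p,k)[:1]: print(n,k,round(r["conf"],2),np.round(r["pixel"]),onz(p,r["pixel"],z))
```

```text
[-0.7596  0.0508  1.4983  0.0004  1.5925 -2.493 ] [ 0.4511 -0.3576  0.2943] [ 3.1413 -0.0003  1.7335] 0.03462685393578018
scene bay_near 0.81 [185. 244.] [ 0.477  -0.3428  0.045 ]
scene bay_far 0.63 [150. 263.] [ 0.4997 -0.449   0.045 ]
scene cork_roller 0.7 [188. 247.] [ 0.4928 -0.3369  0.045 ]
scene rack 0.95 [174. 264.] [ 0.4999 -0.3905  0.    ]
side bay_near 0.63 [370. 278.] [ 0.4871 -0.3438  0.045 ]
side bay_far 0.61 [408. 302.] [ 0.4982 -0.4415  0.045 ]
side cork_roller 0.81 [367. 279.] [ 0.4809 -0.3398  0.045 ]
side rack 0.59 [385. 299.] [ 0.495  -0.3898  0.    ]
wrist bay_far 0.83 [200. 205.] [ 0.4995 -0.4394  0.045 ]
wrist rack 0.45 [510. 222.] [ 0.472  -0.0513  0.    ]
```

View pics/w4.png

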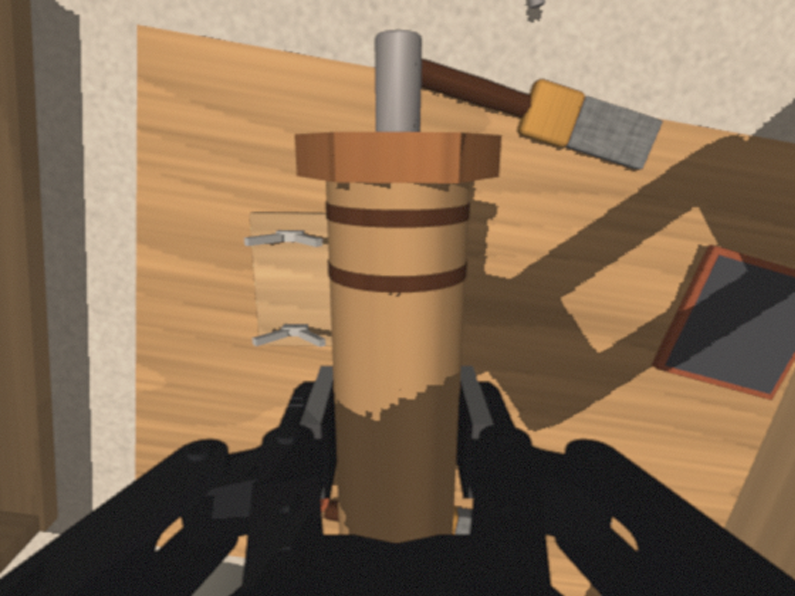

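Run:
```python
from h import *
import pickle; P=pickle.load(open("P2.pkl","rb")); p=P["wrist"]
np.set_printoptions(precision=4,suppress=True)
save(p,"w4c",(160,130,250,260),6)
g=lambda u,v,z: onz(p,(u/1.42,v/1.42),z)
a=[g(246,241,.0345),g(326,240,.0345),g(254,342,.0345),g(327,342,.0345)]; print(np.array(a))
m1,m2=(a[0]+a[1])/2,(a[2]+a[3])/2; d=m2-m1; print(m1,m2,(m1+m2)/2,np.linalg.norm(d),np.arctan2(d[1],d[0]))
b=[g(250,213,.01),g(260,342,.01)]; print("base edge",b,np.arctan2(*(b[1]-b[0])[[1,0]]))
```

```text
[[ 0.4661 -0.4758  0.0345]
 [ 0.4548 -0.4131  0.0345]
 [ 0.5517 -0.4628  0.0345]
 [ 0.5416 -0.4017  0.0345]]
[ 0.4605 -0.4444  0.0345] [ 0.5467 -0.4322  0.0345] [ 0.5036 -0.4383  0.0345] 0.08708818581204926 0.14081314942338788
base edge [array([ 0.4477, -0.481 ,  0.01  ]), array([ 0.5622, -0.4634,  0.01  ])] 0.15262387946774117
```

View pics/w4c.png

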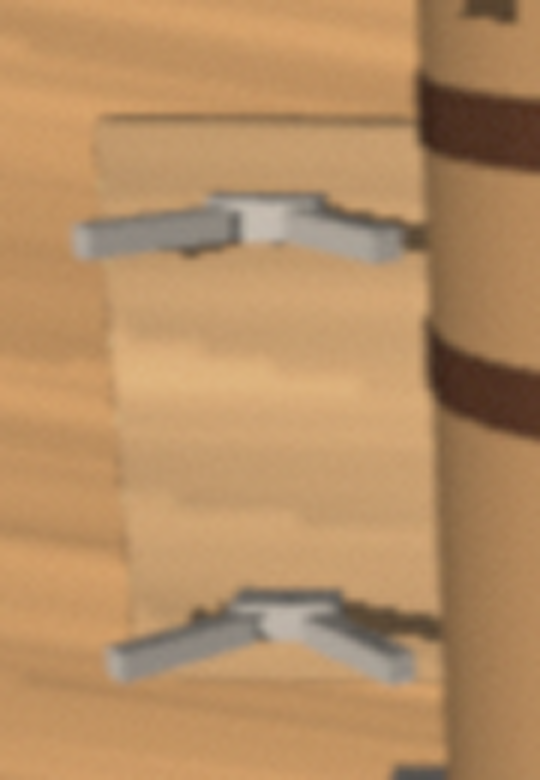

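Run:
```python
from h import *
import pickle; P=pickle.load(open("P2.pkl","rb")); p=P["wrist"]
np.set_printoptions(precision=4,suppress=True)
a=[onz(p,(160+u/6,130+v/6),.0495) for u,v in((78,242),(402,245),(108,665),(412,665))]
m1,m2=(a[0]+a[1])/2,(a[2]+a[3])/2; d=m2-m1; print(m1,m2,(m1+m2)/2,np.linalg.norm(d),np.arctan2(d[1],d[0]),np.linalg.norm(a[1]-a[0]))
b=[onz(p,(160+u/6,130+v/6),.0195) for u,v in((265,235),(285,632))]; d=b[1]-b[0];print("apex",b,(b[0]+b[1])/2,np.linalg.norm(d),np.arctan2(d[1],d[0]))
```

```text
[ 0.4587 -0.4429  0.0495] [ 0.5402 -0.4312  0.0495] [ 0.4994 -0.437   0.0495] 0.08229911351267656 0.14241786938944614 0.058584532882802534
apex [array([ 0.463 , -0.4442,  0.0195]), array([ 0.5454, -0.4318,  0.0195])] [ 0.5042 -0.438   0.0195] 0.08333416354509124 0.14910400428466195
```

{"api": "jog_arm", "payload": {"motion": [0,0,0,0,0,0.018,-0.058,0.025,0,0,0,0,-0.058,0.025,0,0,0,0,-0.058,0.025,0,0,0,0,0,0,0.07,0,0,0,0,0,0.07,0,0,0,0,0,0.07,0,0,0,0,0,0.07,0,0,0]}}

```text
t: 14.48
ee_pos: [0.5006, -0.4393, 0.1525]
orientation: [3.142, -0.0, 1.717]
contact_force: [-0.1, 0.2, -2.9]
width: 0.0345
```

{"api": "jog_arm", "payload": {"motion": [0,0,0.04,0,0,0,0,0,0.04,0,0,0,0,0,0,0,0,0,0,0,0,0,0,0,0,0,0,0,0,0,0,0,0,0,0,0]}}

```text
t: 14.98
ee_pos: [0.5018, -0.4402, 0.117]
orientation: [3.139, 0.003, 1.718]
contact_force: [0.3, 0.2, -3.1]
width: 0.0346
```

{"api": "jog_arm", "payload": {"motion": [0.003,0,0.04,0,0,0,0,0,0.04,0,0,0,0,0,0.03,0,0,0,0,0,0.01,0,0,0,0,0,0.006,0,0,0,0,0,0.006,0,0,0,0,0,0,0,0,0,0,0,0,0,0,0]}}

```text
t: 15.65
ee_pos: [0.5013, -0.4389, 0.0499]
orientation: [3.14, 0.003, 1.718]
contact_force: [1.5, -4.4, -0.6]
width: 0.0345
```

{"api": "jog_arm", "payload": {"motion": [0,0,0,0,0,0,0,0,0,0,0,0,0,0,0,0,0,0,0,0,0,0,0,0,0,0,-0.04,0,0,0,0,0,-0.07,0,0,0,0,0,-0.07,0,0,0,0,0,-0.07,0,0,0], "claw": 0.5}}

```text
t: 16.32
ee_pos: [0.5001, -0.437, 0.1741]
orientation: [-3.141, -0.001, 1.718]
contact_force: [0.7, 0.0, 0.1]
width: 0.0641
```

{"api": "jog_arm", "payload": {"motion": [0.05,-0.03,-0.03,0,0,0,0.05,-0.03,-0.03,0,0,0,0.05,-0.02,0,0,0,0,0.05,0,0,0,0,0,0,0,0,0,0,0,0,0,0,0,0,0,0,0,0,0,0,0], "claw": 1}}

```text
t: 16.9
ee_pos: [0.4464, -0.3447, 0.2036]
orientation: [3.141, 0.001, 1.719]
contact_force: [0.1, -0.4, -0.6]
width: 0.0855
```

Run:
```python
from h import *
np.set_printoptions(precision=4,suppress=True)
o=get_obs(); print(o["q"],o["ee_pos"],o["orientation"],o["width"])
import pickle; P={n:read_camera(n) for n in("scene","side","wrist")}; pickle.dump(P,open("P3.pkl","wb")); save(P["wrist"],"w5",s=1.42)
for n,p in P.items():
    for k,z in(("cork_roller",.045),("wood_roller",.045)):
      for r in pinpoint(p,k)[:2]: print(n,k,round(r["conf"],2),np.round(r["pixel"]),onz(p,r["pixel"],z))
```

```text
[-0.7484  0.0611  1.6532 -0.0002  1.4265 -2.4672] [ 0.4464 -0.3447  0.2036] [3.1413 0.0007 1.7188] 0.08547879325245658
scene cork_roller 0.74 [185. 243.] [ 0.4761 -0.3423  0.045 ]
scene cork_roller 0.56 [162. 176.] [ 0.1928 -0.334   0.045 ]
scene wood_roller 0.95 [154. 266.] [ 0.5126 -0.4399  0.045 ]
scene wood_roller 0.6 [187. 246.] [ 0.4881 -0.339   0.045 ]
side cork_roller 0.97 [366. 281.] [ 0.4766 -0.3427  0.045 ]
side cork_roller 0.6 [263. 369.] [ 0.1722 -0.3272  0.045 ]
side wood_roller 0.74 [410. 302.] [ 0.5012 -0.4428  0.045 ]
wrist cork_roller 0.6 [275. 236.] [ 0.4812 -0.3433  0.045 ]
wrist wood_roller 0.76 [163. 238.] [ 0.4978 -0.4411  0.045 ]
```

View pics/w5.png

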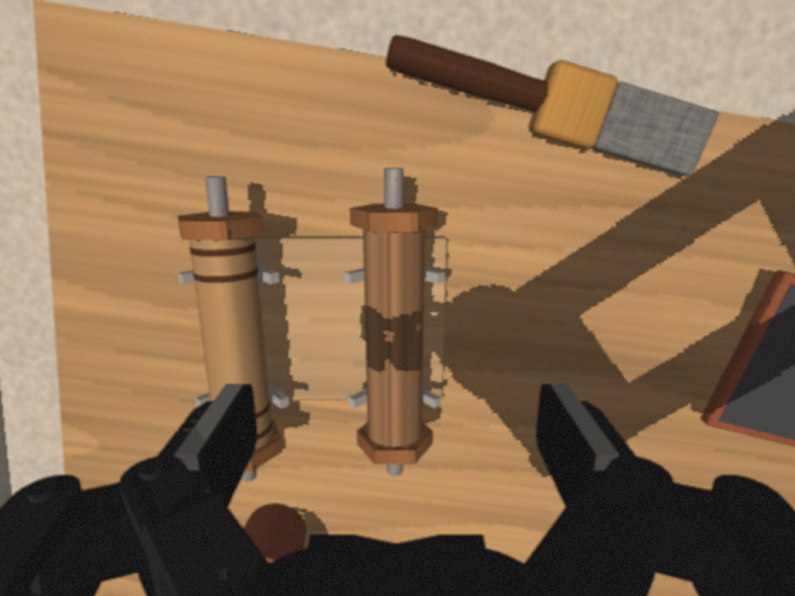

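Run:
```python
from h import *
import pickle; P=pickle.load(open("P3.pkl","rb")); p=P["wrist"]
np.set_printoptions(precision=4,suppress=True)
g=lambda u,v,z: onz(p,(u/1.42,v/1.42),z)
a,b=g(394,170,.048),g(395,473,.048); print("stub",a,b,(a+b)/2,np.linalg.norm(b-a))
a,b=g(394.5,240,.045),g(394.5,410,.045); d=b-a; print("axis",a,b,np.arctan2(d[1],d[0]))
a,b=g(394,208,.064),g(395,462,.040); print("fl",(a+b)/2,np.linalg.norm((b-a)[:2]))
```

```text
stub [ 0.383  -0.3559  0.048 ] [ 0.5784 -0.3262  0.048 ] [ 0.4807 -0.341   0.048 ] 0.19760088566545655
axis [ 0.4221 -0.3498  0.045 ] [ 0.5327 -0.3333  0.045 ] 0.14766254545942145
fl [ 0.4886 -0.3398  0.052 ] 0.17589229876528753
```

{"api": "jog_arm", "payload": {"motion": [-0.003,0.07,0,0,0,0,0,0,0.06,0,0,0,0,0,0.06,0,0,0,0,0,0.06,0,0,0,0,0,0.06,0,0,0,0,0,0.05,0,0,0,0,0,0,0,0,0,0,0,0,0,0,0]}}

```text
t: 18.02
ee_pos: [0.4799, -0.34, 0.0568]
orientation: [-3.139, -0.003, 1.718]
contact_force: [0.2, -0.1, 1.4]
width: 0.0853
```

{"api": "jog_arm", "payload": {"motion": [0,0,0.017,0,0,0,0,0,0,0,0,0,0,0,0,0,0,0]}}

```text
t: 18.27
ee_pos: [0.4818, -0.3416, 0.0513]
orientation: [3.14, 0.002, 1.718]
contact_force: [-0.3, -0.5, 0.5]
width: 0.0857
```

{"api": "jog_arm", "payload": {"motion": [0,0,0,0,0,0,0,0,0,0,0,0,0,0,0,0,0,0,0,0,0,0,0,0,0,0,0,0,0,0,0,0,0,0,0,0,0,0,0,0,0,0], "claw": -1}}

```text
t: 18.85
ee_pos: [0.4814, -0.3415, 0.0505]
orientation: [3.141, 0.001, 1.718]
contact_force: [-1.2, -1.4, 4.8]
width: 0.0342
```

{"api": "jog_arm", "payload": {"motion": [0,0,-0.03,0,0,0,0,0,-0.07,0,0,0,0,0,-0.07,0,0,0,0,0,-0.07,0,0,0,0,0,-0.07,0,0,0,0,0,-0.07,0,0,0,0,0,0,0,0,0]}}

```text
t: 19.43
ee_pos: [0.4836, -0.3428, 0.2483]
orientation: [3.134, 0.008, 1.719]
contact_force: [1.1, -0.8, -0.3]
width: 0.0343
```

{"api": "jog_arm", "payload": {"motion": [0.078,0.015,0,0,0,0,0.078,0.015,0,0,0,0,0.078,0.015,0,0,0,0,0.078,0.015,0,0,0,0,0.078,0.015,0,0,0,0,0.078,0.015,0,0,0,0,0.078,0.015,0,0,0,0,0.078,0.015,0,0,0,0]}}

```text
t: 20.1
ee_pos: [0.4936, -0.0214, 0.2387]
orientation: [-3.14, -0.001, 1.718]
contact_force: [0.7, 0.2, -2.8]
width: 0.0343
```

{"api": "jog_arm", "payload": {"motion": [0.078,0.015,0,0,0,0,0.078,0.015,0,0,0,0,0.078,0.015,0,0,0,0,0.078,0.015,0,0,0,0,0.078,0.015,0,0,0,0,0.078,0.015,0,0,0,0,0.078,0.015,0,0,0,0,0.07,0.015,0,0,0,0]}}

```text
t: 20.77
ee_pos: [0.5074, 0.2925, 0.2385]
orientation: [-3.14, -0.0, 1.719]
contact_force: [1.0, 0.4, -3.1]
width: 0.0341
```

{"api": "jog_arm", "payload": {"motion": [0,0,0,0,0,-0.014,0,0,0,0,0,0,0,0,0,0,0,0,0,0,0,0,0,0]}}

```text
t: 21.1
ee_pos: [0.5084, 0.289, 0.2391]
orientation: [-3.14, 0.001, 1.728]
contact_force: [-0.4, -0.5, -2.1]
width: 0.0346
```

Run:
```python
from h import *
np.set_printoptions(precision=4,suppress=True)
o=get_obs(); print(o["q"],o["ee_pos"],o["orientation"],o["width"],o["contact_force"])
p=read_camera("wrist"); save(p,"w6",s=1.42)
c=np.array([.4942,.288,.062]); a=np.array([np.cos(.158),np.sin(.158),0]); n=np.array([-a[1],a[0],0])
X=[c+a*s+n*t for s in(-.042,.042) for t in(-.030,.030)]; 
for x in X:x[2]=.0665
print("V tips px*1.42",proj(p,np.array(X))*1.42, "HS rim",proj(p,c-.09*a)*1.42)
T=R.from_euler("xyz",o["orientation"]).as_matrix(); e=o["ee_pos"]+np.array([0,0,-.0055])
print("stub end",proj(p,e-.1*a)*1.42,"flange out",proj(p,e-.078*a)*1.42)
```

```text
[ 0.4294  0.0974  1.5496 -0.0003  1.4959 -1.2988] [0.5084 0.289  0.2391] [-3.1403  0.0006  1.7282] 0.03456772598584016 [-0.4185 -0.5312 -2.0922]
V tips px*1.42 [[347.5695 183.1661]
 [449.0211 183.2441]
 [351.3503 317.1211]
 [444.6624 317.1669]] HS rim [[398.445   96.4371]]
stub end [[397.2405  41.3342]] flange out [[397.1013 140.1618]]
```

View pics/w6.png

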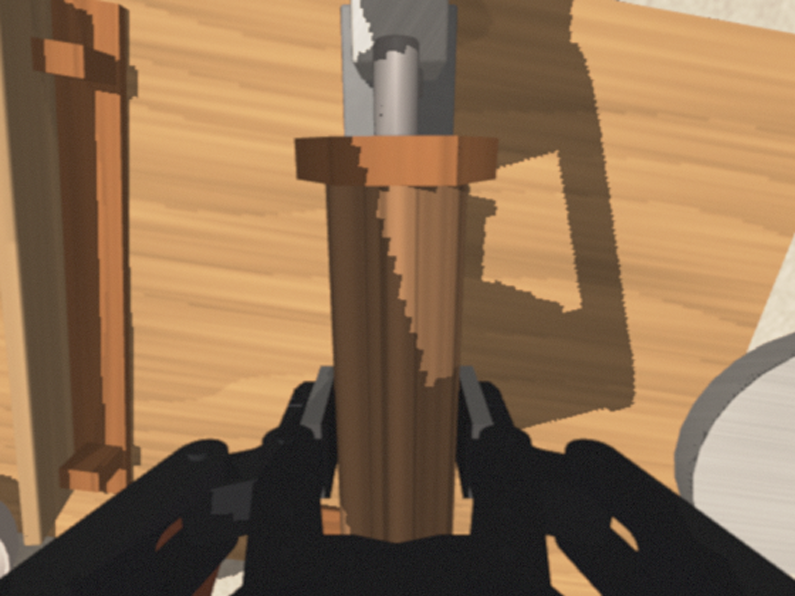

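{"api": "jog_arm", "payload": {"motion": [0.003,0.008,0.06,0,0,0,0,0,0.07,0,0,0,0,0,0.07,0,0,0,0,0,0.06,0,0,0,0,0,0.03,0,0,0,0,0,0,0,0,0,0,0,0,0,0,0,0,0,0,0,0,0]}}

```text
t: 21.82
ee_pos: [0.5136, 0.292, 0.0968]
orientation: [3.139, -0.001, 1.728]
contact_force: [0.9, -0.2, -2.3]
width: 0.0344
```

{"api": "jog_arm", "payload": {"motion": [-0.001,0,0.026,0,0,0,0,0,0.016,0,0,0,0,0,0.006,0,0,0,0,0,0.006,0,0,0,0,0,0,0,0,0,0,0,0,0,0,0]}}

```text
t: 22.32
ee_pos: [0.5123, 0.2911, 0.0677]
orientation: [-3.141, 0.001, 1.729]
contact_force: [-0.7, -4.4, -1.5]
width: 0.0341
```

{"api": "jog_arm", "payload": {"motion": [0,-0.006,0,0,0,0,0,-0.006,0,0,0,0,0,-0.006,0,0,0,0,0,-0.006,0,0,0,0,0,-0.006,0,0,0,0,0,0,0,0,0,0,0,0,0,0,0,0]}}

```text
t: 22.9
ee_pos: [0.4972, 0.2892, 0.0681]
orientation: [-3.141, 0.0, 1.729]
contact_force: [-1.8, -3.5, 5.6]
width: 0.0342
```

{"api": "jog_arm", "payload": {"motion": [0,-0.003,0,0,0,0,0,-0.003,0,0,0,0,0,0,0,0,0,0,0,0,0,0,0,0]}}

```text
t: 23.23
ee_pos: [0.4949, 0.2888, 0.0681]
orientation: [3.141, 0.0, 1.729]
contact_force: [2.8, -3.3, 3.5]
width: 0.0346
```

{"api": "jog_arm", "payload": {"motion": [0,-0.003,0,0,0,0,0,-0.003,0,0,0,0,0,0,0,0,0,0,0,0,0,0,0,0]}}

```text
t: 23.57
ee_pos: [0.4947, 0.2891, 0.0691]
orientation: [3.135, -0.001, 1.729]
contact_force: [14.5, 0.5, -3.0]
width: 0.0341
```

Run:
```python
from h import *
o=get_obs(); print(o["contact_force"],o["ee_pos"])
for n,c in(("side",(150,60,280,200)),):
    p=read_camera(n); save(p,"s7",c,5)
```

```text
[14.51025818  0.53335122 -3.04654446] [0.49473745 0.28909054 0.06911165]
```

View pics/s7.png

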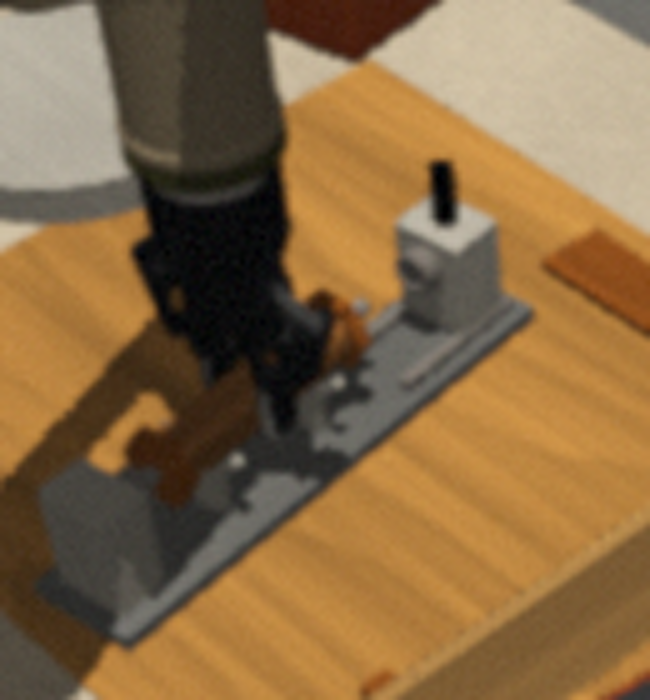

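{"api": "jog_arm", "payload": {"motion": [0,0,0,0,0,0,0,0,0,0,0,0,0,0,0,0,0,0,0,0,0,0,0,0,0,0,0,0,0,0,0,0,-0.06,0,0,0,0,0,-0.07,0,0,0,0,0,-0.07,0,0,0], "claw": 1}}

```text
t: 24.28
ee_pos: [0.4903, 0.2879, 0.1676]
orientation: [-3.138, 0.001, 1.73]
contact_force: [1.3, -0.1, -0.4]
width: 0.0856
```

{"api": "jog_arm", "payload": {"motion": [0,0.07,0,0,0,0,0,0.07,0,0,0,0,0,0.07,0,0,0,0,0,0.07,0,0,0,0,0,0.07,0,0,0,0,0,0,0,0,0,0,0,0,0,0,0,0,0,0,0,0,0,0]}}

```text
t: 24.95
ee_pos: [0.6637, 0.3159, 0.1667]
orientation: [-3.14, 0.0, 1.729]
contact_force: [0.1, 0.5, -0.0]
width: 0.0853
```

{"api": "jog_arm", "payload": {"motion": [0,0,0.04,0,0,0,0,0,0,0,0,0,0,0,0,0,0,0,0,0,0,0,0,0]}}

```text
t: 25.28
ee_pos: [0.6637, 0.3162, 0.1491]
orientation: [3.141, -0.0, 1.73]
contact_force: [0.0, -0.4, -0.0]
width: 0.0856
```

Run:
```python
from h import *
np.set_printoptions(precision=4,suppress=True)
o=get_obs(); print(o["contact_force"],o["ee_pos"],o["orientation"])
p=read_camera("wrist"); save(p,"w8",s=1.42)
for k,z in(("tail_grip",.105),("cork_roller",.062)):
  for r in pinpoint(p,k)[:1]: print(k,round(r["conf"],2),np.round(r["pixel"]),onz(p,r["pixel"],z))
```

```text
[ 0.0166 -0.3936 -0.0418] [0.6637 0.3162 0.1491] [ 3.1412 -0.0002  1.7299]
tail_grip 0.62 [275. 258.] [0.666  0.3142 0.105 ]
cork_roller 0.66 [212. 306.] [0.7293 0.2792 0.062 ]
```

View pics/w8.png

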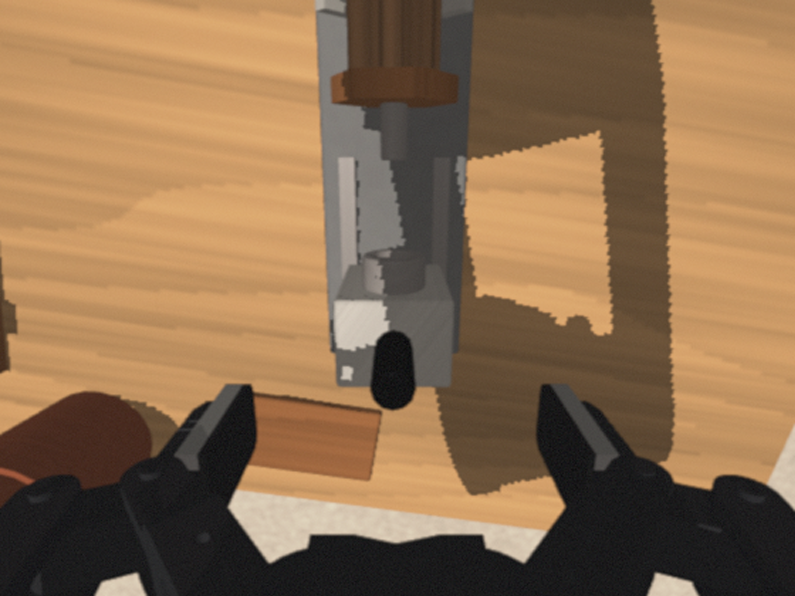

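{"api": "jog_arm", "payload": {"motion": [-0.002,0.005,0.04,0,0,0,0,0,0.04,0,0,0,0,0,0,0,0,0,0,0,0,0,0,0,0,0,0,0,0,0]}}

```text
t: 25.85
ee_pos: [0.6674, 0.3155, 0.1092]
orientation: [3.141, -0.0, 1.729]
contact_force: [0.7, -0.4, 0.7]
width: 0.0852
```

{"api": "jog_arm", "payload": {"motion": [0,0,0,0,0,0,0,0,0,0,0,0,0,0,0,0,0,0,0,0,0,0,0,0,0,0,0,0,0,0,0,0,0,0,0,0,0,0,0,0,0,0,0,0,0,0,0,0], "claw": -1}}

```text
t: 26.52
ee_pos: [0.6672, 0.3154, 0.1082]
orientation: [3.141, -0.0, 1.729]
contact_force: [-0.5, -0.0, 1.9]
width: 0.0146
```

{"api": "jog_arm", "payload": {"motion": [0,-0.015,0,0,0,0,0,-0.015,0,0,0,0,0,-0.015,0,0,0,0,0,-0.015,0,0,0,0,0,-0.015,0,0,0,0,0,-0.015,0,0,0,0,0,0,0,0,0,0,0,0,0,0,0,0]}}

```text
t: 27.18
ee_pos: [0.6221, 0.3083, 0.1081]
orientation: [-3.141, 0.0, 1.73]
contact_force: [-2.4, -0.1, 5.0]
width: 0.0146
```

{"api": "jog_arm", "payload": {"motion": [0,-0.004,0,0,0,0,0,-0.004,0,0,0,0,0,0,0,0,0,0,0,0,0,0,0,0]}}

```text
t: 27.52
ee_pos: [0.619, 0.3078, 0.1081]
orientation: [3.141, -0.0, 1.729]
contact_force: [1.7, 1.2, 4.5]
width: 0.0143
```

Moved 48.8 mm; continue until the force rises.

{"api": "jog_arm", "payload": {"motion": [0,-0.003,0,0,0,0,0,0,0,0,0,0,0,0,0,0,0,0]}}

```text
t: 27.77
ee_pos: [0.6178, 0.3076, 0.1082]
orientation: [3.14, -0.0, 1.729]
contact_force: [4.3, 2.6, 3.9]
width: 0.0144
```

{"api": "jog_arm", "payload": {"motion": [0,-0.003,0,0,0,0,0,0,0,0,0,0,0,0,0,0,0,0]}}

```text
t: 28.02
ee_pos: [0.6176, 0.3076, 0.1082]
orientation: [3.137, -0.001, 1.729]
contact_force: [12.0, 5.1, -1.0]
width: 0.0148
```

{"api": "jog_arm", "payload": {"motion": [0,-0.002,0,0,0,0,0,0,0,0,0,0,0,0,0,0,0,0]}}

```text
t: 28.27
ee_pos: [0.6175, 0.3075, 0.1082]
orientation: [3.135, -0.001, 1.729]
contact_force: [17.6, 6.5, -4.6]
width: 0.0147
```

{"api": "jog_arm", "payload": {"motion": [0,0.002,0,0,0,0,0,0,0,0,0,0,0,0,0,0,0,0,0,0,0,0,0,0,0,0,0,0,0,0,0,0,-0.06,0,0,0,0,0,-0.08,0,0,0,0,0,-0.08,0,0,0], "claw": 1}}

```text
t: 28.93
ee_pos: [0.6142, 0.3066, 0.2169]
orientation: [-3.137, 0.001, 1.729]
contact_force: [0.9, 0.1, -0.0]
width: 0.0853
```

{"api": "jog_arm", "payload": {"motion": [0,0,-0.08,0,0,0,0,0,-0.08,0,0,0,-0.063,-0.041,0,0,0,0,-0.063,-0.041,0,0,0,0,-0.063,-0.041,0,0,0,0,-0.063,-0.041,0,0,0,0,-0.063,-0.041,0,0,0,0,-0.063,-0.041,0,0,0,0]}}

```text
t: 29.6
ee_pos: [0.5228, 0.0998, 0.2976]
orientation: [-3.141, 0.0, 1.73]
contact_force: [0.1, -0.0, 1.2]
width: 0.0852
```

{"api": "jog_arm", "payload": {"motion": [-0.063,-0.041,0,0,0,0,-0.063,-0.041,0,0,0,0,-0.063,-0.041,0,0,0,0,0,0,0,0,0,0.157,0,0,0,0,0,0.157,0,0,0,0,0,0.157,0,0,0,0,0,0.157,0,0,0,0,0,0.157]}}

```text
t: 30.27
ee_pos: [0.478, -0.0021, 0.2978]
orientation: [-3.141, 0.0, 1.106]
contact_force: [0.4, 0.2, 0.1]
width: 0.0858
```

{"api": "jog_arm", "payload": {"motion": [0,0,0,0,0,0.157,0,0,0,0,0,0.157,0,0,0,0,0,0.157,0,0,0,0,0,0.157,0,0,0,0,0,0.157,0,0,0,0,0,0.157,0,0,0,0,0,0.157,0,0,0,0,0,0.157]}}

```text
t: 30.93
ee_pos: [0.478, -0.0019, 0.2978]
orientation: [-3.142, 0.0, 0.12]
contact_force: [-0.4, -0.1, 0.2]
width: 0.0855
```

{"api": "jog_arm", "payload": {"motion": [0,0,0,0,0,0.157,0,0,0,0,0,0,0,0,0,0,0,0,0,0,0,0,0,0]}}

```text
t: 31.27
ee_pos: [0.4782, -0.0019, 0.2978]
orientation: [3.142, 0.0, 0.007]
contact_force: [-0.5, -0.4, 0.6]
width: 0.0856
```

Run:
```python
from h import *
np.set_printoptions(precision=4,suppress=True)
o=get_obs(); print(o["q"],o["ee_pos"],o["orientation"])
import pickle; P={n:read_camera(n) for n in("scene","side","wrist")}; pickle.dump(P,open("P4.pkl","wb"))
save(P["wrist"],"w9",s=1.42)
for n,p in P.items():
  for k in("plate_small","plate_large"):
    m=trace(p,k)
    if m:
      hull=cv2.convexHull(np.argwhere(m[0]["mask"])[:,::-1].astype(np.int32)); ap=cv2.approxPolyDP(hull,8,True)[:,0]
      print(n,k,round(m[0]["conf"],2),ap.tolist()); print(np.array([onz(p,a,.028) for a in ap])[:,:2].tolist() if len(ap)==4 else "")
for n in("scene","side"):
  for k,z in(("tail_grip",.105),("cork_roller",.062),("wood_roller",.045)):
    for r in pinpoint(P[n],k)[:1]: print(n,k,round(r["conf"],2),np.round(r["pixel"]),onz(P[n],r["pixel"],z))
```

```text
[-0.1113 -0.2187  1.7466 -0.      1.6138 -0.1186] [ 0.4782 -0.0019  0.2978] [3.1416 0.0001 0.0073]
scene plate_small 0.7 [[300, 223], [265, 232], [256, 205], [288, 196]]
[[0.5347958862791923, -0.0027217654020472715], [0.5221501641248038, -0.11242544863293319], [0.41514672681766773, -0.09752174266828789], [0.4226175194029258, 0.009440189854722114]]
side plate_small 0.93 [[306, 221], [272, 241], [248, 213], [282, 195]]
[[0.5159564144578542, -0.1174569108544733], [0.41057325847840187, -0.10252371064005383], [0.42863156507353006, 0.00597380773600642], [0.535145386281986, -0.010789492821996038]]
side plate_large 0.62 [[322, 134], [316, 162], [230, 223], [215, 214], [224, 195]]

wrist plate_small 0.77 [[327, 172], [313, 258], [224, 249], [231, 159]]
[[0.5339224300345657, -0.0012554815699823835], [0.5217049941620462, -0.11066153205400592], [0.4104471655079941, -0.09917913716612303], [0.4230286135873531, 0.013051634610872394]]
scene tail_grip 0.77 [408. 188.] [0.6013 0.3204 0.105 ]
scene cork_roller 0.9 [378. 176.] [0.4908 0.2944 0.062 ]
side tail_grip 0.73 [224. 108.] [0.6075 0.3031 0.105 ]
side cork_roller 0.97 [262. 372.] [ 0.1633 -0.3353  0.062 ]
side wood_roller 0.21 [437. 254.] [ 0.6527 -0.4124  0.045 ]
```

View pics/w9.png

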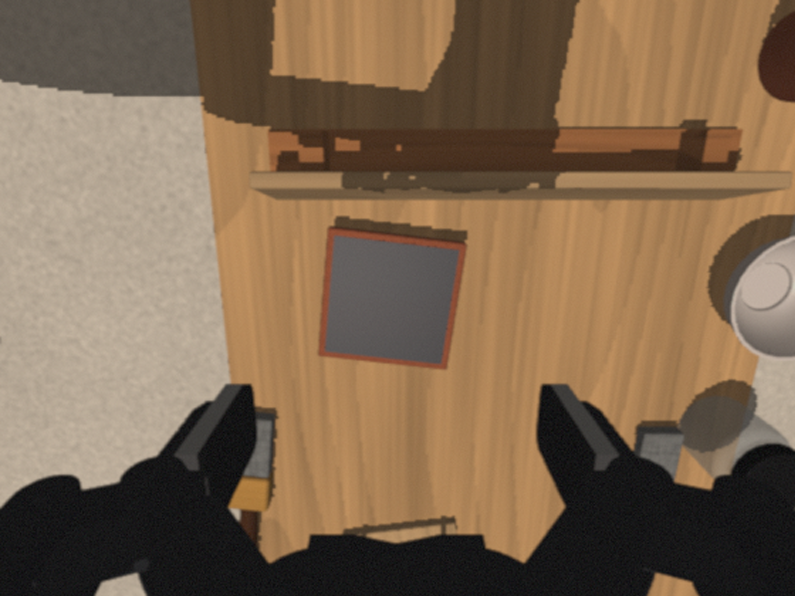

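```bash
cat > fk.py <<'E'
import numpy as np
from scipy.spatial.transform import Rotation as R
from scipy.optimize import least_squares
S=[([1.044,.1309,1.489,0,1.523,-.085],[.256,.542,.252]),([.4693,-.035,1.5683,0,1.6082,-1.2723],[.4606,.291,.3033]),([.4378,.1184,1.6551,0,1.3662,-1.2949],[.4981,.2896,.1701]),
([-.7596,.0508,1.4983,0,1.5925,-2.493],[.4511,-.3576,.2943]),([-.7484,.0611,1.6532,0,1.4265,-2.4672],[.4464,-.3447,.2036]),([.4294,.0974,1.5496,0,1.4959,-1.2988],[.5084,.289,.2391]),([-.1113,-.2187,1.7466,0,1.6138,-.1186],[.4782,-.0019,.2978])]
D0=.2
def fk(q,k,s4=1):
    a1,c1,L2,L3,b,d,y=k; A=R.from_euler("z",q[0]); B=R.from_euler("y",q[1]); C=R.from_euler("y",q[1]+q[2])
    W=A*C*R.from_euler("z",s4*q[3])*R.from_euler("y",q[4])*R.from_euler("z",q[5]+np.pi)
    p=A.apply([a1,y,c1]+B.apply([0,0,L2])+C.apply([b,0,L3]))+W.apply([0,0,d]); return p,W
def fit(S,d=None):
    f=lambda k:np.concatenate([(fk(q,k if d is None else [*k[:5],d,k[6]])[0]-p)*1000 for q,p in S]+[np.array(k)*.05])
    return least_squares(f,[0.1,.4,.4,.4,0,.2,0])
lo=np.array([-2.96,-.89,.02,-1.34,0,-2.66]);hi=np.array([2.96,2.26,2.5,4.48,2.73,2.66])
def ik(p,W,k,s4,seeds=30):
    best=None; rng=np.random.default_rng(0)
    for i in range(seeds):
        q0=rng.uniform(lo,hi); q0[:3]=[np.arctan2(p[1],p[0])+rng.normal()*.2,.3,1.5]
        def f(q):
            P,V=fk(q,k,s4); return np.r_[(P-p)*10,(W.inv()*V).as_rotvec()]
        r=least_squares(f,np.clip(q0,lo+.01,hi-.01),bounds=(lo,hi),max_nfev=80)
        if best is None or r.cost<best.cost: best=r
        if best.cost<1e-8: break
    return best.x,best.cost
E
python3 - <<'E'
from h import *
from fk import *
np.set_printoptions(precision=3,suppress=True)
o=get_obs()
r=fit(S,.2); k=r.x; k[5]=.2; print("fit",k,np.abs(r.fun[:-7]).max())
print("chk R",(R.from_euler("xyz",o["orientation"]).inv()*fk(o["q"],k)[1]).magnitude())
for nm,p,psi,axis in (("B+",[.475,-.095,.033],np.pi/2,60),("B-",[.475,-.095,.033],-np.pi/2,-60)):
  for s4 in(1,-1):
    W=R.from_euler("xyz",[np.pi,0,psi])*R.from_euler("y",axis,degrees=True)
    x,c=ik(np.array(p),W,k,s4); print(nm,s4,x,c)
import pickle; P=pickle.load(open("P4.pkl","rb")); p=P["wrist"]
g=lambda u,v,z: onz(p,(u/1.42,v/1.42),z)
C=np.array([g(331,227,.028),g(467,240,.028),g(446,368,.028),g(320,354,.028)]); print(C,C.mean(0)); e=C[1]-C[0]; print(np.linalg.norm(e),np.arctan2(e[1],e[0]),np.linalg.norm(C[2]-C[1]))
print("foot line",g(280,198,0),g(715,198,0),"top",g(250,190,.073),g(790,187,.073))
E
```

```text
fit [0.    0.175 0.368 0.553 0.06  0.2   0.051] 0.4716142110295918
chk R 2.7267542346462026e-16
B+ 1 [-0.608  0.387  1.834  0.795  1.662 -2.426] 1.3410837098527085e-16
B+ -1 [-0.608  0.387  1.834 -0.795  1.662 -2.426] 7.2800151897837515e-31
B- 1 [-0.608  0.387  1.834  0.795  1.662  0.716] 3.686229913557168e-31
B- -1 [-0.608  0.387  1.834 -0.795  1.662  0.716] 1.1922613110658827e-25
[[ 0.425  0.012  0.028]
 [ 0.536  0.002  0.028]
 [ 0.523 -0.112  0.028]
 [ 0.412 -0.1    0.028]] [ 0.474 -0.049  0.028]
0.11095071508652943 -0.08865694339344335 0.11521159185837648
foot line [0.379 0.032 0.   ] [0.749 0.035 0.   ] top [0.376 0.045 0.073] [0.753 0.049 0.073]
```

{"api": "jog_arm", "payload": {"motion": [-0.003,0.059,0.031,0,0,0,-0.003,0.059,0.031,0,0,0,-0.003,0.059,0.031,0,0,0,-0.003,0.059,0.031,0,0,0,-0.003,0.059,0.031,0,0,0,0,0,0,0,0,0.155,0,0,0,0,0,0.155,0,0,0,0,0,0.155], "claw": -0.29}}

```text
t: 32.68
ee_pos: [0.4708, -0.1501, 0.2197]
orientation: [-3.141, 0.001, -0.37]
contact_force: [-0.1, 0.3, -0.4]
width: 0.0305
```

{"api": "jog_arm", "payload": {"motion": [0,0,0,0,0,0.155,0,0,0,0,0,0.155,0,0,0,0,0,0.155,0,0,0,0,0,0.155,0,0,0,0,0,0.155,0,0,0,0,0,0.155,0,0,0,0,0,0.155,0,0,0,0,0,0.155]}}

```text
t: 33.35
ee_pos: [0.4713, -0.1495, 0.2203]
orientation: [-3.142, -0.0, -1.342]
contact_force: [0.7, 0.0, 0.0]
width: 0.0304
```

{"api": "jog_arm", "payload": {"motion": [0,0,0,0,0,0.155,0,0,0,0,0,0.155,0,0,0,0,-0.1,0,0,0,0,0,-0.148,0,0,0,0,0,-0.148,0,0,0,0,0,-0.148,0,0,0,0,0,-0.148,0,0,0,0,0,0,0]}}

```text
t: 34.02
ee_pos: [0.47, -0.151, 0.2176]
orientation: [3.137, 0.552, -1.586]
contact_force: [0.3, -0.2, -0.2]
width: 0.0305
```

Run:
```python
from h import *
import fk
from fk import *
np.set_printoptions(precision=3,suppress=True)
o=get_obs(); print(o["q"],o["ee_pos"],o["orientation"],o["width"])
Ro=R.from_euler("xyz",o["orientation"]); print("zdir",Ro.apply([0,0,1]))
for s4 in(1,-1):
    k=fit(S,.2).x; k[5]=.2; print(s4,(Ro.inv()*fk.fk(o["q"],k,s4)[1]).magnitude())
```

```text
[-0.704  0.117  1.663  0.419  1.724  0.869] [ 0.47  -0.151  0.218] [ 3.137  0.552 -1.586] 0.030469369423919496
zdir [ 0.003  0.525 -0.851]Traceback (most recent call last):
  File "<stdin>", line 8, in <module>
AttributeError: 'function' object has no attribute 'fk'
```

{"api": "jog_arm", "payload": {"motion": [0,0,0,0,-0.158,0,0,0,0,0,-0.158,0,0,0,0,0,-0.158,0,0,0,0,0,-0.158,0,0.068,0,0.039,0,0,0,0.068,0,0.039,0,0,0,0.068,0,0.039,0,0,0,0,0,0,0,0,0]}}

```text
t: 34.68
ee_pos: [0.4678, -0.1472, 0.0952]
orientation: [3.119, 1.045, -1.598]
contact_force: [-1.2, 0.9, -1.7]
width: 0.03
```

Run:
```python
from h import *
from fk import *
np.set_printoptions(precision=4,suppress=True)
o=get_obs(); print(o["q"],o["ee_pos"],o["orientation"],o["width"])
Ro=R.from_euler("xyz",o["orientation"]); print("xdir",Ro.apply([1,0,0]),"zdir",Ro.apply([0,0,1]))
S2=S+[([-.704,.117,1.663,.419,1.724,.869],[.47,-.151,.2176]),(o["q"],o["ee_pos"])]
r=fit(S2); k=r.x; np.save("k.npy",k); print(k,np.abs(r.fun[:-7]).max())
for nm,p,psi,t in(("grasp",[.47,-.1,.033],-90,-60),("C1",[.5,-.14,.05],0,65),("C2",[.475,-.1,.05],-90,65),("C1b",[.56,-.14,.04],0,70)):
    W=R.from_euler("xyz",[180,0,psi],degrees=True)*R.from_euler("y",t,degrees=True); print(nm,*ik(np.array(p),W,k,1))
import pickle; P={n:read_camera(n) for n in("scene","side")}
for n,p in P.items():
    m=trace(p,"plate_small")
    if m:
      ap=cv2.approxPolyDP(cv2.convexHull(np.argwhere(m[0]["mask"])[:,::-1].astype(np.int32)),8,True)[:,0]; print(n,np.array([onz(p,a,.028)[:2] for a in ap]).tolist())
save(P["side"],"s10",(180,140,380,300),4)
```

```text
[-0.8388  0.6114  1.5353  0.6439  1.8395  0.6343] [ 0.4678 -0.1472  0.0952] [ 3.1193  1.0447 -1.5978] 0.030040824607145255
xdir [-0.0135 -0.502  -0.8648] zdir [ 0.001   0.8648 -0.502 ]
[0.0001 0.3181 0.369  0.5532 0.0615 0.3429 0.0512] 0.46411473070290254
grasp [-0.7846  0.6694  1.6003  0.6682  1.7181  0.5796] 1.777438049373057e-27
C1 [-0.9844  0.0992  2.5     1.7157  1.0184 -2.4874] 0.014179557115005782
C2 [ 0.3189  0.5148  1.8696 -1.0473  1.4585  2.4256] 6.536332749198174e-28
C1b [-0.7321  0.1757  2.4606  2.1442  0.8625 -2.66  ] 0.0009354540923961102
scene [[0.5369485010278974, -0.007131488354030824], [0.5221501641248038, -0.11242544863293319], [0.4188783697490748, -0.09905008317652231], [0.42640143547783116, 0.007678225307170328]]
side [[0.4775493643840223, -0.11593547620311706], [0.41057325847840187, -0.10252371064005383], [0.4245495763042618, 0.005266562332440383], [0.4566840500982857, 0.002241174246983224]]
```

View pics/s10.png

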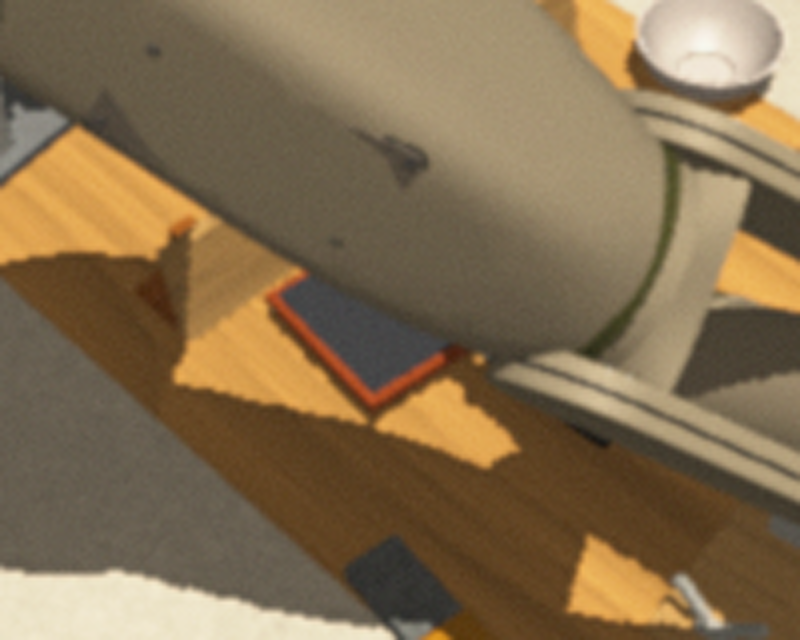

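{"api": "jog_arm", "payload": {"motion": [0.053,0,0.03,0,0,0,0.04,0,0.023,0,0,0,0,0,0,0,0,0,0,0,0,0,0,0,0,0,0,0,0,0]}}

```text
t: 35.3
ee_pos: [0.4725, -0.1524, 0.052]
orientation: [-3.136, 1.037, -1.574]
contact_force: [0.6, -0.5, 0.0]
width: 0.03
```

{"api": "jog_arm", "payload": {"motion": [0.033,0,0.019,0,0,0,0,0,0,0,0,0,0,0,0,0,0,0]}}

```text
t: 35.55
ee_pos: [0.4717, -0.1519, 0.0316]
orientation: [-3.14, 1.039, -1.578]
contact_force: [-0.5, 0.7, 0.8]
width: 0.0301
```

{"api": "jog_arm", "payload": {"motion": [-0.015,0,0.026,0,0,0,-0.015,0,0.026,0,0,0,-0.015,0,0.026,0,0,0,-0.005,0,0.0087,0,0,0,-0.005,0,0.0087,0,0,0,0,0,0,0,0,0,0,0,0,0,0,0]}}

```text
t: 36.13
ee_pos: [0.472, -0.0968, 0.0305]
orientation: [-3.14, 1.04, -1.578]
contact_force: [0.5, 1.7, 3.6]
width: 0.0302
```

{"api": "jog_arm", "payload": {"motion": [-0.007,0,0.0077,0,0,0,-0.005,0,0.0087,0,0,0,-0.005,0,0.0087,0,0,0,0,0,0,0,0,0]}}

```text
t: 36.47
ee_pos: [0.4717, -0.0805, 0.0307]
orientation: [3.141, 1.04, -1.58]
contact_force: [-0.1, 0.8, -0.3]
width: 0.03
```

{"api": "jog_arm", "payload": {"motion": [-0.005,0,0.0087,0,0,0,-0.005,0,0.0087,0,0,0,0,0,0,0,0,0]}}

```text
t: 36.72
ee_pos: [0.472, -0.0705, 0.0306]
orientation: [-3.141, 1.04, -1.579]
contact_force: [0.6, 0.8, -1.0]
width: 0.0305
```

{"api": "jog_arm", "payload": {"motion": [-0.003,0,0.005,0,0,0,-0.003,0,0.005,0,0,0,0,0,0,0,0,0]}}

```text
t: 36.97
ee_pos: [0.4732, -0.0664, 0.0308]
orientation: [-3.137, 1.037, -1.577]
contact_force: [2.7, -5.7, -2.1]
width: 0.0303
```

{"api": "jog_arm", "payload": {"motion": [-0.002,0,0.0035,0,0,0,0,0,0,0,0,0]}}

```text
t: 37.13
ee_pos: [0.4741, -0.0656, 0.0308]
orientation: [-3.134, 1.035, -1.576]
contact_force: [6.0, -10.9, -0.3]
width: 0.0303
```

Run:
```python
from h import *
np.set_printoptions(precision=3,suppress=True)
o=get_obs(); print(o["ee_pos"],o["contact_force"])
for n in("scene","wrist"):
    p=read_camera(n); m=trace(p,"plate_small")
    if m:
      ap=cv2.approxPolyDP(cv2.convexHull(np.argwhere(m[0]["mask"])[:,::-1].astype(np.int32)),8,True)[:,0]; print(n,m[0]["conf"],ap.tolist(),np.array([onz(p,a,.028)[:2] for a in ap]))
    if n=="wrist": save(p,"w11",s=1.42)
```

```text
[ 0.474 -0.066  0.031] [  5.996 -10.915  -0.297]
scene 0.93 [[309, 219], [277, 230], [268, 214], [294, 193]] [[ 0.532  0.029]
 [ 0.53  -0.077]
 [ 0.463 -0.077]
 [ 0.419  0.032]]
wrist 0.72 [[204, 138], [323, 168], [312, 375], [261, 378], [239, 347], [209, 269]] [[ 0.532  0.022]
 [ 0.53  -0.089]
 [ 0.451 -0.086]
 [ 0.416 -0.044]
 [ 0.416 -0.016]
 [ 0.446  0.029]]
```

View pics/w11.png

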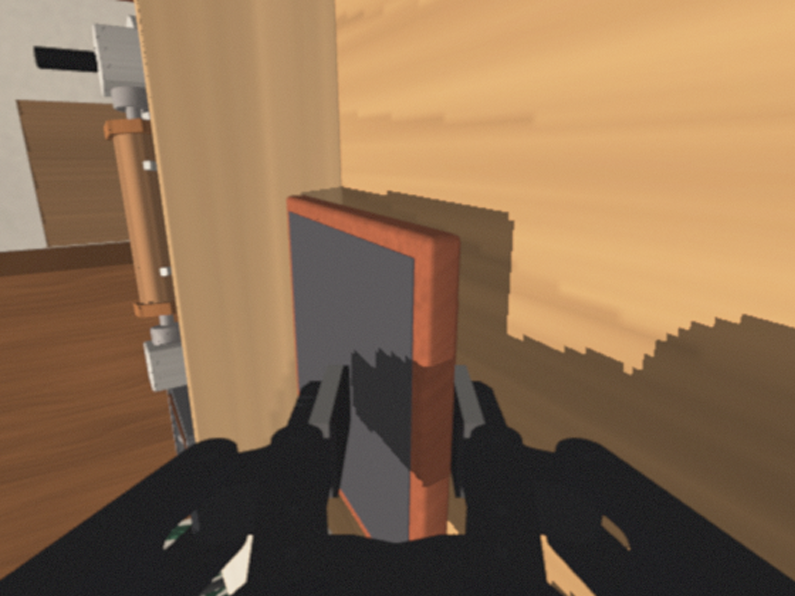

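{"api": "jog_arm", "payload": {"motion": [0.003,0,-0.005,0,0,0,0,0,0,0,0,0]}}

```text
t: 37.5
ee_pos: [0.4721, -0.0669, 0.0307]
orientation: [-3.141, 1.039, -1.579]
contact_force: [0.5, -1.9, 0.3]
width: 0.0301
```

{"api": "jog_arm", "payload": {"motion": [0,0,0,0,0,0,0,0,0,0,0,0,0,0,0,0,0,0,0,0,0,0,0,0,0,0,0,0,0,0,0,0,0,0,0,0], "claw": -1}}

```text
t: 38.0
ee_pos: [0.4729, -0.0675, 0.032]
orientation: [-3.137, 1.04, -1.577]
contact_force: [0.2, -11.4, 8.5]
width: 0.0219
```

{"api": "jog_arm", "payload": {"motion": [-0.0085,0,-0.0095,0,0,0,-0.0085,0,-0.0095,0,0,0,-0.0085,0,-0.0095,0,0,0,-0.0085,0,-0.0095,0,0,0,-0.0085,0,-0.0095,0,0,0,0,0,0,0,0,0,0,0,0,0,0,0]}}

```text
t: 38.58
ee_pos: [0.4717, -0.076, 0.0606]
orientation: [3.141, 1.039, -1.58]
contact_force: [0.9, 0.4, -4.0]
width: 0.01
```

```bash
cat > plan.py <<'E'
from h import *
from fk import *
np.set_printoptions(precision=4,suppress=True)
k=np.load("k.npy")
def rows(poses):
    # poses: list of (p, Rotation); shift along tool axes of the row's start, then turn
    out=[]
    for (p,A),(q,B) in zip(poses,poses[1:]):
        out.append(np.r_[A.inv().apply(np.subtract(q,p))/.5,(A.inv()*B).as_rotvec()/(np.pi/4)])
    return np.array(out)
def W(psi,t): return R.from_euler("xyz",[180,0,psi],degrees=True)*R.from_euler("y",t,degrees=True)
def track(q,poses):
    Q=[]
    for p,A in poses:
        r=least_squares(lambda x:np.r_[(fk(x,k)[0]-p)*10,(A.inv()*fk(x,k)[1]).as_rotvec(),],np.clip(q,lo+1e-3,hi-1e-3),bounds=(lo,hi)); q=r.x; Q.append(np.r_[q,r.cost])
    return np.array(Q)
E
python3 - <<'E'
from plan import *
o=get_obs(); p0=np.array(o["ee_pos"]); A0=R.from_euler("xyz",o["orientation"])
L=.112
lev=[(p0,A0)]
for t in np.linspace(-60,0,10)[1:]:
    a=np.radians(90+t); f=(t+60)/60; lev.append((np.array([p0[0],.021-.004*f-L*np.cos(a),.006+.002*f+L*np.sin(a)]),W(-90,t)))
print("lever\n",rows(lev).round(3))
mv=[lev[-1]]+[(np.array([.4717+.0483*f,.017-.157*f,.120+.04*min(1,2*f)]),W(-90,0)) for f in np.linspace(0,1,7)[1:]]
lay=[mv[-1]]
for t in np.linspace(0,58,10)[1:]:
    a=np.radians(90-t); f=t/58; lay.append((np.array([.52,-.14-.04*f,.160*(1-f)+f*(.006+L*np.sin(a))]),W(-90,t)))
Q=track(o["q"],lev+mv[1:]+lay[1:]); print(Q[[9,15,18,21,24]]); print("max step/lim",np.abs(np.diff(Q[:,:6],axis=0)).max(0)*12)
low=[lay[-1],(np.array([.52,-.18,.03]),W(-90,58))]; print(track(Q[-1,:6],low))
E
```

```text
lever
 [[-0.028  0.    -0.001 -0.009  0.138 -0.006]
 [-0.026  0.     0.001 -0.     0.148 -0.   ]
 [-0.026 -0.     0.001  0.     0.148 -0.   ]
 [-0.026 -0.     0.001  0.     0.148 -0.   ]
 [-0.026 -0.     0.001 -0.     0.148  0.   ]
 [-0.025 -0.     0.001  0.     0.148  0.   ]
 [-0.025 -0.     0.001  0.     0.148  0.   ]
 [-0.025 -0.     0.001  0.     0.148  0.   ]
 [-0.025 -0.     0.001 -0.     0.148  0.   ]]
[[-0.0727 -0.1125  1.9826 -0.      1.2715  1.4981  0.    ]
 [-0.3582  0.0288  1.7683  0.      1.3445  1.2126  0.    ]
 [-0.1748  0.02    1.8456 -0.3525  1.2353  1.5063  0.    ]
 [-0.007   0.138   1.8917 -0.7301  1.2134  1.8652  0.    ]
 [ 0.1134  0.4198  1.863  -1.0675  1.2937  2.2436  0.    ]]
max step/lim [1.3274 1.3901 0.7196 1.5203 0.7955 1.7432]
[[ 0.1134  0.4198  1.863  -1.0675  1.2937  2.2436  0.    ]
 [ 0.1134  0.498   1.8464 -1.0838  1.2644  2.3003  0.    ]]
```

{"api": "jog_arm", "payload": {"motion": [-0.027,0,0,-0.009,0.14,-0.006,-0.026,0,0.001,0,0.148,0,-0.026,0,0.001,0,0.148,0,-0.026,0,0.001,0,0.148,0,-0.026,0,0.001,0,0.148,0,-0.025,0,0.001,0,0.148,0,-0.025,0,0.001,0,0.148,0,0,0,0,0,0,0]}}

```text
t: 39.25
ee_pos: [0.4725, -0.0024, 0.1174]
orientation: [-3.138, 0.227, -1.564]
contact_force: [0.4, 0.4, -2.6]
width: 0.0089
```

{"api": "jog_arm", "payload": {"motion": [-0.025,0,0.001,0,0.148,0,-0.025,0,0.001,0,0.148,0,0,0,0,0,0,0,0,0,0,0,0,0]}}

```text
t: 39.58
ee_pos: [0.4709, 0.0203, 0.1178]
orientation: [3.139, 0.001, -1.565]
contact_force: [-0.2, -0.1, -2.4]
width: 0.0089
```

Run:
```python
from plan import *
o=get_obs(); print(o["q"],o["ee_pos"],o["orientation"],o["contact_force"],o["width"])
p=read_camera("side"); save(p,"s12",(160,80,400,260),3.3)
```

```text
[-0.0666 -0.1092  1.9839  0.0013  1.2695  1.498 ] [0.4709 0.0203 0.1178] [ 3.1391  0.0014 -1.5649] [-0.2161 -0.089  -2.362 ] 0.008898429062880023
```

View pics/s12.png

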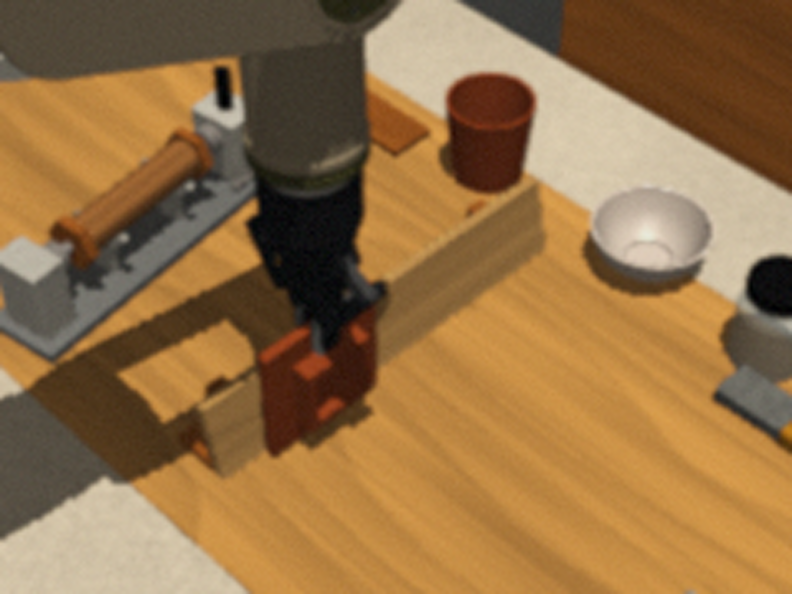

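{"api": "jog_arm", "payload": {"motion": [0.0535,-0.0165,-0.014,0,0,0,0.0535,-0.0165,-0.014,0,0,0,0.0535,-0.0165,-0.014,0,0,0,0.0535,-0.0165,-0.014,0,0,0,0.0535,-0.0165,-0.014,0,0,0,0.0535,-0.0165,-0.014,0,0,0,0,0,0,0,0,0,0,0,0,0,0,0]}}

```text
t: 40.3
ee_pos: [0.5207, -0.1461, 0.1601]
orientation: [3.141, 0.002, -1.577]
contact_force: [-0.8, -0.2, -3.0]
width: 0.0091
```

Run:
```python
from plan import *
o=get_obs(); print(o["ee_pos"],o["orientation"],o["width"]); p0=np.array(o["ee_pos"]); A0=R.from_euler("xyz",o["orientation"]); L=.112
lay=[(p0,A0)]
for t in np.linspace(0,58,10)[1:]:
    a=np.radians(90-t); f=t/58; lay.append((np.array([.52,p0[1]*(1-f)-.18*f,p0[2]*(1-f)+f*(.015+L*np.sin(a))]),W(-90,t)))
print(rows(lay).round(3))
```

```text
[ 0.5207 -0.1461  0.1601] [ 3.1406  0.0019 -1.5765] 0.009058390966398648
[[ 0.008  0.001  0.008  0.002  0.146 -0.007]
 [ 0.007  0.     0.009 -0.     0.143  0.   ]
 [ 0.005  0.     0.012  0.     0.143  0.   ]
 [ 0.003 -0.     0.015 -0.     0.143  0.   ]
 [-0.    -0.     0.018  0.     0.143  0.   ]
 [-0.005 -0.     0.022 -0.     0.143  0.   ]
 [-0.01  -0.     0.025 -0.     0.143 -0.   ]
 [-0.017 -0.     0.028  0.     0.143  0.   ]
 [-0.025 -0.     0.029  0.     0.143  0.   ]]
```

{"api": "jog_arm", "payload": {"motion": [0.008,0,0.008,0,0.146,-0.007,0.007,0,0.009,0,0.143,0,0.005,0,0.012,0,0.143,0,0.003,0,0.015,0,0.143,0,0,0,0.018,0,0.143,0,-0.005,0,0.022,0,0.143,0,0,0,0,0,0,0,0,0,0,0,0,0]}}

```text
t: 40.97
ee_pos: [0.5189, -0.165, 0.1187]
orientation: [3.131, -0.672, -1.558]
contact_force: [-0.1, 0.2, -2.8]
width: 0.0087
```

{"api": "jog_arm", "payload": {"motion": [-0.01,0,0.025,0,0.143,0,-0.017,0,0.028,0,0.143,0,-0.025,0,0.029,0,0.143,0,0,0,0,0,0,0,0,0,0,0,0,0,0,0,0,0,0,0]}}

```text
t: 41.47
ee_pos: [0.5227, -0.1781, 0.0764]
orientation: [-3.139, -1.009, -1.57]
contact_force: [0.2, 0.3, -1.0]
width: 0.0092
```

{"api": "jog_arm", "payload": {"motion": [-0.0085,0,0.0053,0,0,0,-0.0085,0,0.0053,0,0,0,-0.0085,0,0.0053,0,0,0,0,0,0,0,0,0,0,0,0,0,0,0]}}

```text
t: 41.88
ee_pos: [0.5234, -0.1782, 0.0628]
orientation: [-3.133, -1.014, -1.573]
contact_force: [1.2, -0.4, 5.5]
width: 0.0091
```

{"api": "jog_arm", "payload": {"motion": [0,0,0,0,0,0,0,0,0,0,0,0,0,0,0,0,0,0,0,0,0,0,0,0], "claw": -0.2}}

```text
t: 42.22
ee_pos: [0.5216, -0.1776, 0.0598]
orientation: [-3.141, -1.013, -1.566]
contact_force: [0.5, 0.8, -1.6]
width: 0.034
```

{"api": "jog_arm", "payload": {"motion": [-0.0092,0,0.0057,0,0,0,-0.0092,0,0.0057,0,0,0,-0.0092,0,0.0057,0,0,0,-0.0092,0,0.0057,0,0,0,0,0,0,0,0,0]}}

```text
t: 42.63
ee_pos: [0.5227, -0.1778, 0.0395]
orientation: [-3.14, -1.018, -1.566]
contact_force: [-2.2, 3.9, 13.9]
width: 0.0341
```

Run:
```python
from plan import *
o=get_obs(); print(o["ee_pos"],o["orientation"],o["contact_force"],o["width"])
p=read_camera("side"); save(p,"s13",(230,120,430,280),4)
```

```text
[ 0.5227 -0.1778  0.0395] [-3.1399 -1.0177 -1.5659] [-2.1818  3.9404 13.8729] 0.03410590749537091
```

View pics/s13.png

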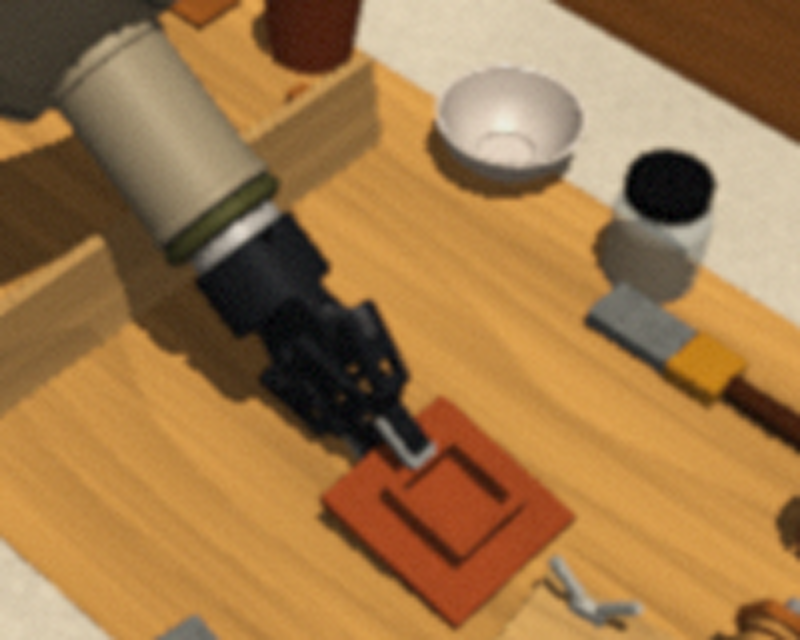

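{"api": "jog_arm", "payload": {"motion": [0.004,0,-0.003,0,0,0,0,0,-0.012,0,0,0,0,0,-0.012,0,0,0,0,0,-0.016,0,0,0,0,0,-0.02,0,0,0,0,0,-0.03,0,0,0,0,0,-0.04,0,0,0,0,0,-0.05,0,0,0]}}

```text
t: 43.35
ee_pos: [0.5205, -0.0999, 0.0884]
orientation: [3.139, -1.013, -1.564]
contact_force: [0.7, -1.2, 0.2]
width: 0.0341
```

{"api": "jog_arm", "payload": {"motion": [0.06,0,-0.04,0,0,0,0.06,0,-0.04,0,0,0,0.06,0,-0.04,0,0,0,0.06,0,-0.04,0,0,0,0,0,0,0,-0.158,0,0,0,0,0,-0.158,0,0,0,0,0,-0.158,0,0,0,0,0,-0.158,0]}}

```text
t: 44.02
ee_pos: [0.5222, -0.0942, 0.2345]
orientation: [-3.137, -0.51, -1.564]
contact_force: [0.1, 0.0, -0.9]
width: 0.0341
```

{"api": "jog_arm", "payload": {"motion": [0,0,0,0,-0.158,0,0,0,0,0,-0.158,0,0,0,0,0,-0.158,0,0,0,0,0,-0.158,0,0,0,-0.07,0,0,0,0,0,-0.07,0,0,0,0,0,0,0,0,0,0,0,0,0,0,0]}}

```text
t: 44.68
ee_pos: [0.5225, -0.0947, 0.306]
orientation: [-3.136, -0.021, -1.564]
contact_force: [-0.0, -0.0, -0.3]
width: 0.0343
```

Run:
```python
from plan import *
o=get_obs(); print(o["t"],o["ee_pos"],o["orientation"],o["contact_force"],o["width"])
P={n:read_camera(n) for n in("scene","side")}
a=cv2.resize(P["scene"]["image"][110:390,120:500],None,fx=1.05,fy=1.05); b=cv2.resize(P["side"]["image"][60:360,150:530],None,fx=1.05,fy=.98)
cv2.imwrite("pics/final.png",np.vstack([a,b])[:,:,::-1])
for n,p in P.items():
    m=trace(p,"plate_small")
    if m:
      ap=cv2.approxPolyDP(cv2.convexHull(np.argwhere(m[0]["mask"])[:,::-1].astype(np.int32)),8,True)[:,0]; print(n,m[0]["conf"],np.array([onz(p,x,.01)[:2] for x in ap]).tolist())
    for k,z in(("tail_grip",.105),("cork_roller",.062),("wood_roller",.045)):
      for r in pinpoint(p,k)[:1]: print(n,k,round(r["conf"],2),onz(p,r["pixel"],z))
```

```text
44.6833 [ 0.5225 -0.0947  0.306 ] [-3.1361 -0.0214 -1.5643] [-0.0051 -0.0337 -0.2983] 0.03426660571043178
scene 0.84 [[0.5785299244842685, -0.1558294609445669], [0.5822190062824464, -0.2617108586114848], [0.46882501071864113, -0.2622686882742735], [0.4690532563904588, -0.15339272570376652]]
scene tail_grip 0.84 [0.6157 0.3004 0.105 ]
scene cork_roller 0.85 [0.4922 0.2953 0.062 ]
scene wood_roller 0.78 [ 0.5141 -0.445   0.045 ]
side 0.7 [[0.5579483275587138, -0.467220623972629], [0.44533842297755066, -0.481970334532283], [0.42741460861735703, -0.3165455551516521], [0.5498506991358469, -0.29742150572542325]]
side tail_grip 0.82 [0.6216 0.3153 0.105 ]
side cork_roller 0.93 [ 0.1595 -0.339   0.062 ]
side wood_roller 0.9 [ 0.5086 -0.4428  0.045 ]
```

View pics/final.png

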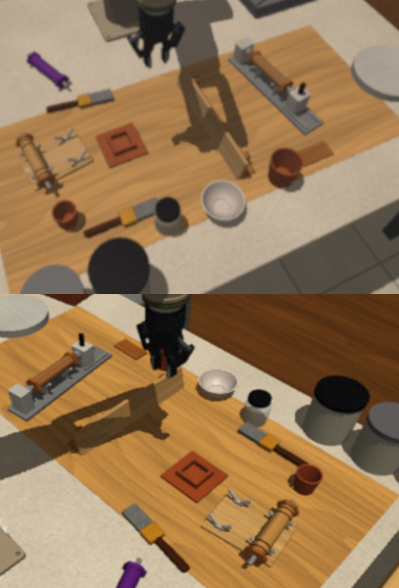

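```bash
python3 -c "
from rig import *
hand_in()"
```

```text
the job is handed in; nothing more can be done
```

The bench is ready and I have handed the job in, at about 45 s on the robot's clock. `hand_in` gives no verdict.

- **Rollers:** I opened the tailstock, took the grooved wooden roller out of the stand and laid it in the far bay of the rack. The cork roller went into the stand. I slid it into the headstock cup until it hit the floor (about 14 N). I then pushed the tailstock home: it moved about 50.3 mm and stopped firm at 17 N, matching the expected 0.050.
- **Plate:** Only one plate was on the bench, the small one. I pushed it flush to the backstop, gripped its rim, and levered it upright with its lower edge at the foot of the board. I then carried it clear and lowered it over, held in the gripper the whole way rather than let go against the board. It now lies foot up between the board and the rack.

**Last checks:**
- The final pictures show the plate lying flat about 4 cm clear of the rack, the wooden roller in its bay, and the cork roller held between both cups. The bystanders look to be where they started, and the arm is clear of everything.
- The tailstock reading could only be worked out from the arm's travel and contact force.
- In the last side picture, one detector marked the rack as the plate and another took the purple look-alike for the cork roller. I discounted both, because the picture itself and the scene camera agreed with each other.

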